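Set up finished pendants under the catalogue camera

TASK

The photo stand's empty carrier is locked at the camera end: pull the lock knob right out, slide the carrier back along its rails to the loading station at the other end, and only then stand all the finished pieces (the pendants on light wooden blocks) from the foam pad upright and flat on its tray. When all are loaded, push the carrier to the camera station again and push the knob fully home to lock it there. Leave the lamp dimmer slid right up to its end stop at full, every piece still standing in the tray, and the other things on the bench undisturbed.

Things in the scene. Friction and masses are not known exactly. Their poses are not given: they have to be found in the camera images.
- stand: Photo stand fixed to the bench: grey base 170 x 330 x 12 mm, two rails along its y, a bushing block in front (-x, robot side), a macro camera on a 250 mm column at its far left corner (x +120, y +140 mm; head reaches about 60 mm round it). Origin: on the bench under the middle of the rails; x away from the robot, y along the rails towards the camera end.
- carrier (a joint): Carrier travel along the stand's +y, m: 0 loading station (right), 0.12 camera station (left), both at end stops. A spring detent (ridge 5 mm from each end) clicks it in at both; peak 4 N. While the knob is home its pin stands in a notch of the carrier's front bar and the carrier cannot move; notches are at these two stations only.
- tray (a point): Middle of the upper side of the carrier's deck, 42 mm above the bench; moves with the carrier, axes as the stand's. The carrier is an aluminium tray on the rails: deck inside its low rim is 134 x 134 mm, with a grey mat; the rim stands 5 mm above the deck, 4 mm thick. It holds four pieces in two rows of two (e.g. 66 mm apart in x, 56 mm in y).
- post_top (a point): Centre of the top of the carrier's black upright grip post (16 mm diameter, 36 mm tall, top 78 mm above the bench), on a tab at the right (-y) end of the carrier, 94 mm from the middle of the tray. Push or pull the carrier by it.
- knob (a joint): Travel of the lock knob, m: 0 fully home (carrier locked), 0.03 fully pulled out (carrier free). Detents at both ends hold it; peak force about 5 N (ridges 5 mm from each end). Positive is along the stand's -x, towards the robot.
- knob_grip (a point): Centre of the lock knob's black cylindrical head (26 mm diameter, 24 mm long along the stand's x), 36 mm above the bench, in front of the middle of the stand; the bushing block is 21 mm behind the head when home, its top 50 mm above the bench. Moves with the knob. Axes as the stand's.
- dimmer_box: Lamp dimmer: white flat box 60 x 140 x 26 mm, fixed to the bench to the left. Origin: under its middle; its y axis is the direction in which the grip slides to full (scale marks at its side grow longer that way). Low steel stops 12 mm high, 55 mm either side of its middle.
- dimmer (a joint): Travel of the dimmer grip, m: 0 at the low end, 0.07 at the end stop at full. Friction 1.5 N holds it anywhere. Positive is along the dimmer box's +y.
- dimmer_top (a point): Centre of the top of the dimmer's black grip, a block 28 mm across the slide (box x), 18 mm along it (box y) and 34 mm tall, top 60 mm above the bench; moves with it.
- pad: Black foam pad 190 x 200 x 6 mm, fixed to the bench to the right; the pieces start on it. Origin: under its middle.
- piece0: A finished piece: light wooden display block 44 x 34 x 16 mm (x, y, z) with a brass pendant and blue stone fixed on top (22 mm tall in all), 45 g. Origin: centre of the block's underside; z up. Grip it by the wooden sides. Three or all four of these are present.
- piece1: A finished piece: light wooden display block 44 x 34 x 16 mm (x, y, z) with a brass pendant and blue stone fixed on top (22 mm tall in all), 45 g. Origin: centre of the block's underside; z up. Grip it by the wooden sides. Three or all four of these are present.
- piece2: A finished piece: light wooden display block 44 x 34 x 16 mm (x, y, z) with a brass pendant and blue stone fixed on top (22 mm tall in all), 45 g. Origin: centre of the block's underside; z up. Grip it by the wooden sides. Three or all four of these are present.
- piece3: A finished piece: light wooden display block 44 x 34 x 16 mm (x, y, z) with a brass pendant and blue stone fixed on top (22 mm tall in all), 45 g. Origin: centre of the block's underside; z up. Grip it by the wooden sides. Three or all four of these are present.
- bangle: Bystander: brass bangle lying flat, 66 mm across, 12 mm high. Origin: centre of its underside.
- spool: Bystander: brass wire spool, 48 mm across, 36 mm tall. Origin: centre of its underside.
- jar: Bystander: amber glass jar, 56 mm across, 70 mm tall. Origin: centre of its underside.
- bowl: Bystander: white ceramic bowl, 90 mm across, 40 mm tall. Origin: centre of its underside.
- driver: Bystander: screwdriver lying on the bench, 150 mm long along its x. Origin: under its middle.
- vial: Bystander: clear vial with a black cap, 36 mm across, 75 mm tall. Origin: centre of its underside.

How it is judged:
By the outcome, as a careful person would: the job done as asked, in the order asked, and still so for the second after the job is handed in, with the robot touching nothing.
Of piece0, piece1, piece2, piece3 only 3 to 4 are there at a start; the rules pass over those that are not, and their reading is None.
At some moment in a run one of piece0, piece1, piece2, piece3 may be knocked a few centimetres aside while the robot is not near it.
Once in a run the grip may slacken for a moment while it holds something.
It also fails if it takes over 192 s, if anything falls off the work surface, if the arm or the gripper's body presses on something with over 40 N, if the wrist force passes 120 N, or if a joint passes its speed limit or range.

ROBOT

A 7-joint arm with a two-finger parallel gripper is mounted at the origin on the work surface. World frame = base frame: x ahead of the robot, y to its left, z up, the work surface at z = 0. Lengths are in m, angles in rad, forces in N, time in s.
With the tool pointing down it reaches from about 0.425 to 0.925 m from the base axis. Payload 6.8 kg.
Tool frame: the origin (TCP) lies on the centre line of the jaws, within the pads' length; the fingertips stand 14 mm ahead of it and the grasp point (between the pads) lies 5 mm behind it; z points along the fingers, y is the line along which they close (so a half turn about z gives the same grasp; the last joint's range is limited). The gripper opens to 88 mm and grips with 3 to 60 N. Pads are 20 mm wide; open, the fingers measure 115 mm over their backs; the gripper's body (75 mm by 178 mm) begins 61 mm behind the grasp point.
Start: joints at [1.188, 0.477, 0.022, 1.555, -0.011, 1.109, -0.083], TCP at [0.183, -0.65, 0.212] pointing down, gripper open.
Joint ranges: [-2.96, 2.96], [-0.34, 2.1], [-1.41, 1.46], [0.24, 2.44], [-1.37, 4.51], [0.17, 1.92], [-2.96, 2.96]. Speed limits (rad/s): [2.39, 2.39, 3.14, 3.14, 3.14, 3.14, 3.14].

INTERFACE

Orientations are given as a rotation vector (axis times angle).
In Python, from cell import sensors, cams, ticket gives the robot as it stands.
- The arm moves only by the shell command python3 -m pendant 'ROWS' [FORCE]. ROWS is JSON, a list of rows, each a list of 7 numbers: the turn, a rotation vector about the tool's x, y, z as a fraction of full scale, then the shift along the tool's x, y, z as a fraction of full scale, then the opening, from 0 (shut) to 1 (fully open). A call has 1 to 10 rows; each row shifts and turns the commanded pose from where the row before left it, along the tool's axes as they then stand; what a row does not reach is not made up. Full scale, the value 1, is 20 mm for a shift and 4 degrees for a turn. A row lasts 1/12 s, in which the tool goes at most 41.7 mm and 7.16 degrees, less where a joint would pass 70% of its speed; a pose out of reach is approached as far as the arm can. A call with a number of a shift or a turn outside -1 to 1 is refused whole. A call with a gripper value outside its range is refused whole. The fingers move at their own pace and stop on an object; FORCE is the grip in N (left out, the last holds). Time passes only in rows, so rows that do not move let the fingers close. It gives the time, the measured TCP pose, the force, the opening and the grip force at its end, in the units of the state.
- sensors.observe(): the state, without advancing time (a new reading comes with each control period).
- cams.grab_frame(name): name is "scene" or "side" or "wrist"; returns a dict with "image" (480x640x3 uint8, red, green, blue), "z_map" (480x640 float32, m along the optical axis (not along the pixel's ray), 0 where there is no reading), "intrinsics" (3x3 intrinsics, pixels), "position" and "attitude" of the camera in the world. Camera axes: x right, y up, looking along -z (the intrinsics and any distortion apply to the point x, -y, -z); pixel columns grow to the right and rows downward; lengths in m; the calibration is good to about 2 mm. The wrist camera is an equidistant fisheye: a pixel r from the principal point sees the ray r / f radians off the axis. A picture is of the moment at which its call begins.
- ticket.finish_job(): hands the job in; it is judged then, once.
The state is a dict: "time_s": time; "joint_pos": joint angles; "joint_vel": joint speeds; "joint_efforts": joint torques, N m; "eef_pos": TCP position; "tool_rot": TCP orientation; "force": force on the tool from outside, world axes, zero at the start; "wrist_torque": the same for the moment, N m; "grip_width": finger opening in m; "grasp_force": force on a finger pad.
Only numpy, scipy, OpenCV 4.12 (cv2) and the standard library are available. Lean on these libraries where they do the work, as an engineer would, in place of code of your own. Each camera call takes 0.05 s, during which the arm holds its last target. There are 200 camera calls.

## Working session

There is one attempt and no reset: what is moved stays moved. The work goes in short steps, Python scripts to look and compute and a shell command to move; the robot and the scene stay as the last step left them, time stands still between calls to the robot, and variables do not carry over. Pictures are saved under pics/ and viewed, at most 17 in all, crops included, and the job is handed in when it is done.

```bash
ls; mkdir -p pics
cat > h.py <<'E'
import numpy as np, cv2
from scipy.spatial.transform import Rotation as R
from cell import sensors, cams, ticket
def att(a):
    a=np.array(a,float)
    if a.shape==(3,3): return a
    return R.from_rotvec(a).as_matrix() if a.size==3 else R.from_quat(a).as_matrix()
def ray(f,u,v,fish=False):
    K=np.array(f["intrinsics"]); x=(u-K[0,2])/K[0,0]; y=(v-K[1,2])/K[1,1]
    if fish:
        r=np.hypot(x,y); s=np.sin(r)/max(r,1e-9); d=np.array([x*s,-y*s,-np.cos(r)])
    else: d=np.array([x,-y,-1.])
    return np.array(f["position"]), att(f["attitude"])@d
def plane(f,u,v,z,fish=False):
    p,d=ray(f,u,v,fish); return p+d*(z-p[2])/d[2]
def cloud(f):
    K=np.array(f["intrinsics"]); v,u=np.mgrid[0:480,0:640]; z=f["z_map"]
    c=np.stack([(u-K[0,2])/K[0,0]*z,-(v-K[1,2])/K[1,1]*z,-z],-1)
    P=c@att(f["attitude"]).T+np.array(f["position"]); P[z==0]=np.nan
    return P
E
python3 - <<'E'
from h import *
import pickle
s=sensors.observe(); print({k:np.round(v,3).tolist() for k,v in s.items()})
for n in ["scene","side","wrist"]:
    f=cams.grab_frame(n); print(n,[k for k in f],np.round(f["intrinsics"],1).tolist(),f["position"],f["attitude"])
    cv2.imwrite(f"pics/{n}0.png",f["image"][...,::-1]); pickle.dump(f,open(f"{n}0.pkl","wb"))
E
```

```text
pics
{'time_s': 0.0, 'joint_pos': [1.188, 0.478, 0.022, 1.556, -0.012, 1.109, -0.083], 'joint_vel': [-0.001, 0.001, -0.002, -0.002, -0.001, -0.002, -0.001], 'joint_efforts': [0.0, -58.285, 1.535, -27.261, -0.054, 0.017, 0.0], 'eef_pos': [0.183, -0.649, 0.211], 'tool_rot': [-3.11, -0.43, 0.001], 'force': [-0.035, -0.704, 0.497], 'wrist_torque': [0.008, -0.015, 0.042], 'grasp_force': 0.0, 'grip_width': 0.088}
scene ['image', 'z_map', 'intrinsics', 'position', 'attitude'] [[583.7, 0.0, 303.9], [0.0, 583.7, 239.7], [0.0, 0.0, 1.0]] [ 1.49751458 -0.33796449  0.73987854] [0.89763847 0.61045333 1.10250087]
side ['image', 'z_map', 'intrinsics', 'position', 'attitude'] [[486.5, 0.0, 314.5], [0.0, 486.5, 237.0], [0.0, 0.0, 1.0]] [ 0.39665755 -0.77574122  1.02906875] [ 0.7084229  -0.05623527 -0.14539651]
wrist ['image', 'z_map', 'intrinsics', 'position', 'attitude'] [[371.6, 0.0, 321.0], [0.0, 371.6, 234.9], [0.0, 0.0, 1.0]] [ 0.26474464 -0.62712269  0.38317023] [-0.26545375  0.20305093 -1.28413116]
```

View pics/scene0.png

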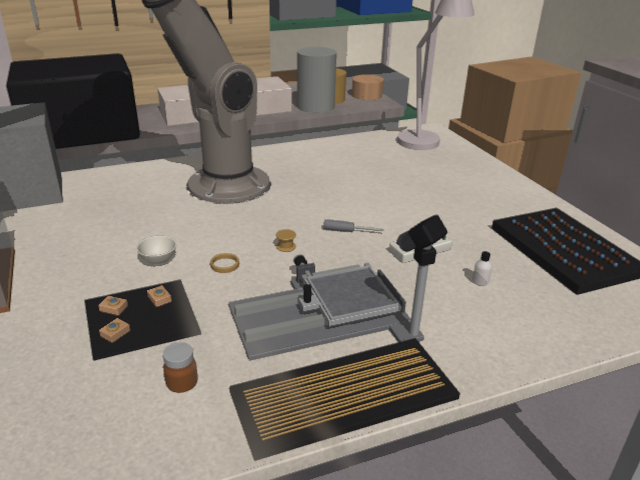

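View pics/side0.png

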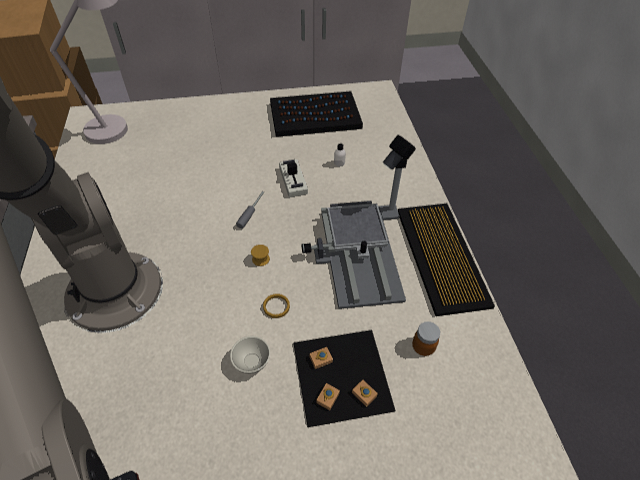

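Run:
```python
from h import *
import pickle
S=pickle.load(open("scene0.pkl","rb"));D=pickle.load(open("side0.pkl","rb"))
def crop(f,x,y,w,h,k): return cv2.resize(f["image"][y:y+h,x:x+w,::-1],None,fx=k,fy=k,interpolation=cv2.INTER_CUBIC)
a=crop(S,225,210,230,150,3.4783); a=cv2.resize(a,(800,522))
cv2.imwrite("pics/c1.png",a)
b=crop(D,270,130,160,180,3.333)
cv2.imwrite("pics/c2.png",b[:600])
for n,f in(("scene",S),("side",D)):
    P=cloud(f); im=cv2.cvtColor(f["image"],cv2.COLOR_RGB2HSV)
    print(n,"bench z",np.nanmedian(P[...,2][(np.abs(P[...,0]-.45)<.1)&(np.abs(P[...,1])<.15)]))
    m=((im[...,0]>5)&(im[...,0]<22)&(im[...,1]>70)&(im[...,2]>110)).astype(np.uint8)
    m&=((P[...,2]>.004)&(P[...,2]<.05)).astype(np.uint8)
    c,_=cv2.findContours(m,0,1)
    for q in c:
        if cv2.contourArea(q)<60: continue
        k=np.zeros_like(m);cv2.drawContours(k,[q],-1,1,-1)
        pts=P[k>0]; pts=pts[np.isfinite(pts[:,0])]; zt=np.percentile(pts[:,2],90)
        # ray-cast all pixels w/ top face heights
        t=pts[pts[:,2]>zt-.008]
        r=cv2.minAreaRect((t[:,:2]*1000).astype(np.float32))
        print(np.mean(q[:,0],0).round(),"z90",zt.round(4),"rect",np.round(r[0],1),np.round(r[1],1),round(r[2],1),len(t))
```

```text
scene bench z 0.0018609732488898967
[341. 413.] z90 0.0227 rect [909.8 -19.7] [ 13.3 321. ] 0.3 726
[331. 405.] z90 0.0242 rect [890.9 -19.3] [322.5  22.2] 89.7 1044
[180. 372.] z90 0.0482 rect [ 756.5 -272.2] [36.8 12.3] 85.7 117
[329. 394.] z90 0.0244 rect [867.3 -19.8] [321.5  21.8] 89.7 913
[317. 386.] z90 0.0246 rect [844.2 -17. ] [327.2  22. ] 89.7 945
[311. 377.] z90 0.0246 rect [821.1 -18.4] [324.5  22.3] 89.2 924
[114. 329.] z90 0.0277 rect [ 571.7 -366.4] [36.4 46.3] 34.7 294
[112. 304.] z90 0.0255 rect [ 493.2 -363.1] [46.4 37.5] 53.7 249
[159. 295.] z90 0.028 rect [ 491.4 -271.3] [48.  33.7] 13.2 221
[225. 262.] z90 0.0139 rect [ 406.5 -112.5] [62.9 68.3] 77.7 228
[286. 246.] z90 0.0197 rect [391.5  44.4] [12.1 28.7] 5.7 48
[285. 234.] z90 0.0393 rect [378.8  43.2] [44.2 49.5] 49.3 173
[546.  83.] z90 0.0453 rect [-451.7 1511.8] [ 32.8 374.7] 4.6 195
side bench z 0.0011944781282904327
[328. 395.] z90 0.0276 rect [ 491.1 -363.9] [44.4 33. ] 51.7 295
[365. 392.] z90 0.0283 rect [ 570.1 -368.5] [33.8 42.5] 35.5 283
[321. 356.] z90 0.0283 rect [ 490.4 -272.4] [42.9 34.5] 15.1 244
[276. 304.] z90 0.0136 rect [ 405. -114.] [61.8 63.9] 62.0 184
[260. 251.] z90 0.0391 rect [378.2  40.5] [43.4 44.9] 82.9 189
[25. 16.] z90 0.053 rect [-540.6 1507.5] [175.1 397.2] 14.1 850
```

View pics/c1.png

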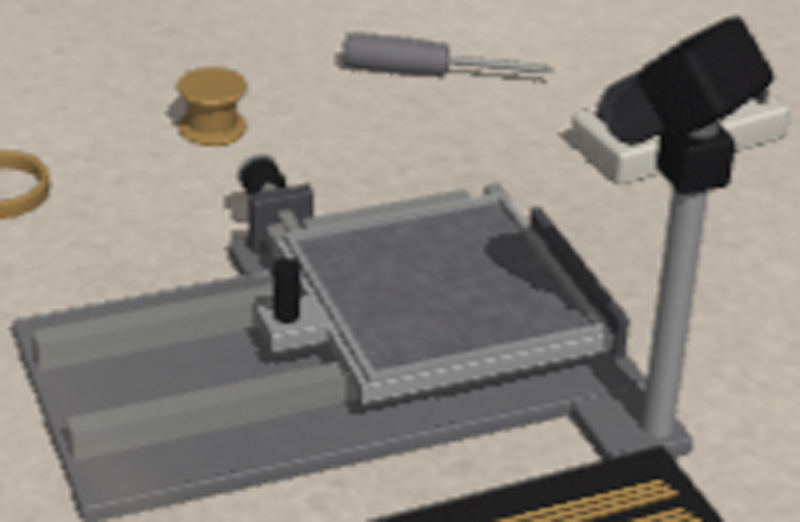

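View pics/c2.png

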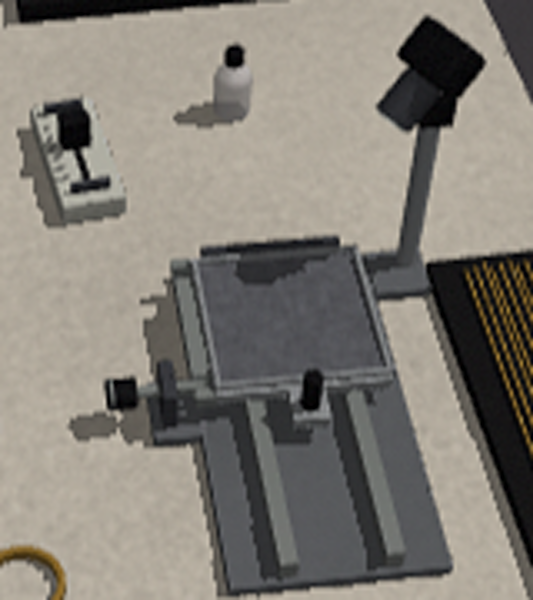

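Run:
```python
from h import *
import pickle
F={n:pickle.load(open(n+"0.pkl","rb")) for n in("scene","side")}
for n,f in F.items():
    P=cloud(f); im=f["image"].astype(int); g=im.sum(2)/3; Y=P[...,1];X=P[...,0];Z=P[...,2]
    hsv=cv2.cvtColor(f["image"],cv2.COLOR_RGB2HSV)
    def rect(m,l,zl,zh):
        m=m&(Z>zl)&(Z<zh); k=m.astype(np.uint8)
        nn,lab,st,ce=cv2.connectedComponentsWithStats(k)
        for i in range(1,nn):
            if st[i,4]<25: continue
            t=P[lab==i]; r=cv2.minAreaRect((t[:,:2]*1000).astype(np.float32))
            print(n,l,st[i,4],"px",ce[i].round(),"rect",np.round(r[0],1),np.round(r[1],1),round(r[2],1),"z",np.percentile(t[:,2],[5,50,95]).round(4),"med",np.nanmedian(t,0).round(4))
    roi=(X>.42)&(X<.85)&(Y>-.2)&(Y<.3)
    rect(roi&(g<140),"mat/deck",.037,.052)
    rect(roi&(g<45),"black",.02,.1)
    d=(X>.3)&(X<.75)&(Y>.2)&(Y<.5)
    rect(d&(g>120),"dimbox",.018,.034)
    rect(d&(g<50),"dimblack",.02,.07)
    rect(roi&(g<110),"base",.006,.018)
```

```text
scene mat/deck 3912 px [345. 291.] rect [607.5  74.8] [183.2 229.6] 87.5 z [0.0404 0.0441 0.0491] med [0.6446 0.0785 0.0441]
scene mat/deck 174 px [391. 286.] rect [650.3 176.4] [ 11.8 121.4] 89.6 z [0.0379 0.0408 0.0435] med [0.6546 0.1759 0.0408]
scene mat/deck 59 px [415. 322.] rect [774.7 161.5] [17.7 11.5] 50.7 z [0.0379 0.0442 0.0511] med [0.7761 0.1609 0.0442]
scene black 74 px [299. 260.] rect [504.5  31.9] [22.  24.2] 9.8 z [0.0389 0.0465 0.0511] med [0.5089 0.0304 0.0465]
scene black 136 px [390. 288.] rect [652.1 174.2] [  8.4 113.7] 86.0 z [0.0337 0.0391 0.0432] med [0.6551 0.1739 0.0391]
scene black 121 px [307. 293.] rect [647.5  -5.8] [13.8 13. ] 67.5 z [0.0479 0.0666 0.0794] med [ 0.6499 -0.006   0.0666]
scene dimbox 126 px [442. 243.] rect [520.9 380.9] [20.5 55. ] 8.2 z [0.0195 0.0263 0.0295] med [0.5237 0.3826 0.0263]
scene dimbox 136 px [401. 250.] rect [508.4 279.1] [66.3 35.9] 16.6 z [0.0197 0.0266 0.03  ] med [0.526  0.2741 0.0266]
scene dimbox 74 px [483. 276.] rect [672.4 393. ] [28.  12.3] 74.2 z [0.0185 0.0261 0.0331] med [0.6727 0.3893 0.0261]
scene base 5
[... 1923 characters left out ...]
283. 167.] rect [478.9 377.2] [18.9 53.2] 4.7 z [0.0232 0.0263 0.0302] med [0.4766 0.3749 0.0263]
side dimblack 167 px [292. 171.] rect [501.9 334. ] [ 31.1 118.8] 7.2 z [0.0275 0.0385 0.0621] med [0.5027 0.3348 0.0385]
side base 58 px [298. 193.] rect [508.5 266.7] [58.7 11.3] 2.6 z [0.0069 0.013  0.0173] med [0.5095 0.2672 0.013 ]
side base 2032 px [423. 258.] rect [790.7  -9.3] [118.2 381.3] 0.2 z [0.0094 0.0151 0.0176] med [ 0.8051 -0.031   0.0151]
side base 3020 px [363. 277.] rect [625.1 -51.3] [193.2 206.9] 89.1 z [0.0092 0.0127 0.0161] med [ 0.6349 -0.0661  0.0127]
side base 52 px [286. 304.] rect [ 428.9 -115.8] [52.4 14.5] 89.6 z [0.0075 0.0119 0.0151] med [ 0.4295 -0.1203  0.0119]
```

```bash
cat >> h.py <<'E'
def plan(x,y,z,yaw_deg):
    """needed turn (units about tool z) and shift (units along tool axes AFTER the turn)"""
    s=sensors.observe(); M=R.from_rotvec(s["tool_rot"]).as_matrix(); p=np.array(s["eef_pos"])
    yaw=np.deg2rad(yaw_deg); c,n=np.cos(yaw),np.sin(yaw)
    T=np.array([[c,n,0],[n,-c,0],[0,0,-1]])
    r=R.from_matrix(M.T@T).as_rotvec()
    print("at",p.round(4),"yaw",np.degrees(np.arctan2(M[1,0],M[0,0])).round(2),"t",round(s["time_s"],2),"turn units",(np.degrees(r)/4).round(2),"shift units",(T.T@(np.array([x,y,z])-p)/.02).round(2),"F",np.round(s["force"],1),"w",round(s["grip_width"],4))
E
python3 - <<'E'
from h import *
import pickle
F={n:pickle.load(open(n+"0.pkl","rb")) for n in("scene","side")}
A=[(225+u/3.4783,210+v/3.48) for u,v in((293,237),(500,200),(603,325),(370,375))]
B=[(270+u/3.3333,130+v/3.3333) for u,v in((198,262),(355,252),(388,370),(217,385))]
# order: near-right(front,-y), near-left, far-left, far-right  (scene) ; side: front-left, far-left, far-right, front-right
B=[B[3],B[0],B[1],B[2]]
def tri(a,b):
    p,d=ray(F["scene"],*a);q,e=ray(F["side"],*b);d/=np.linalg.norm(d);e/=np.linalg.norm(e)
    t=np.linalg.lstsq(np.c_[d,-e],q-p,rcond=None)[0];return (p+t[0]*d+q+t[1]*e)/2,np.linalg.norm(p+t[0]*d-q-t[1]*e)
C=[]
for a,b in zip(A,B):
    x,g=tri(a,b);C.append(x);print("tri",x.round(4),g.round(4),plane(F["scene"],*a,.045).round(4),plane(F["side"],*b,.045).round(4))
C=np.array(C);print("ctr",C.mean(0)); 
for v in(C[1]-C[0],C[2]-C[3]): print("yaw",np.degrees(np.arctan2(-v[0],v[1])),np.linalg.norm(v))
for v in(C[3]-C[0],C[2]-C[1]): print("yaw",np.degrees(np.arctan2(v[1],v[0])),np.linalg.norm(v))
# base right corners, z=.012
for n,l in(("scene",((229.3,302.6),(249.4,358.1))),("side",((338.4,307.6),(405.6,301)))):
    a,b=[plane(F[n],*q,.012) for q in l]; print(n,"base right edge",a.round(4),b.round(4),"yaw",np.degrees(np.arctan2((b-a)[1],(b-a)[0])),np.linalg.norm(b-a))
print("post top",tri((307,284.5),(363.9,242.0)))
print("knob",tri((225+263/3.478,210+172/3.478),(270+123/3.333,130+394/3.333)))
plan(.45,.03,.2,0)
E
```

```text
tri [0.5766 0.026  0.0437] 0.0036 [0.5766 0.0273 0.045 ] [0.5765 0.0227 0.045 ]
tri [0.5847 0.1589 0.0454] 0.0025 [0.583  0.1607 0.045 ] [0.5848 0.1576 0.045 ]
tri [0.7188 0.155  0.0448] 0.0083 [0.7155 0.1599 0.045 ] [0.7184 0.1492 0.045 ]
tri [0.7134 0.0183 0.0458] 0.0022 [0.7116 0.0199 0.045 ] [0.7136 0.0175 0.045 ]
ctr [0.64841286 0.08953518 0.04493492]
yaw -3.4879434891511414 0.13315463872821237
yaw -2.269435973011143 0.13681447157395657
yaw -3.2346730768605787 0.13702221304275017
yaw -1.6761912226169886 0.1341644246821492
scene base right edge [ 0.5584 -0.1395  0.012 ] [ 0.7295 -0.1464  0.012 ] yaw -2.293287158252629 0.17123377487058844
side base right edge [ 0.555  -0.1464  0.012 ] [ 0.7232 -0.1526  0.012 ] yaw -2.124223043059833 0.16825925525878674
post top (array([ 0.64443826, -0.00488346,  0.08134089]), np.float64(0.0024639584130821445))
knob (array([0.50210641, 0.03319059, 0.04053477]), np.float64(0.007653112240514946))
at [ 0.183  -0.6492  0.2109] yaw 15.75 t 0.15 turn units [-0.02  0.    3.94] shift units [ 13.35 -33.96   0.55] F [-0.9 -0.2  0.3] w 0.0879
```

```bash
python3 -m pendant '[[0,0,0.91,0.9,-0.4,0,1],[0,0,0.91,0.9,-0.4,0,1],[0,0,0.91,0.9,-0.4,0,1],[0,0,0.91,0.9,-0.4,0,1],[0,0,0.91,0.9,-0.4,0,1],[0,0,0,0.9,-1,0,1],[0,0,0,0.9,-1,0,1],[0,0,0,0.9,-1,0,1],[0,0,0,0.9,-1,0,1],[0,0,0,0.9,-1,0,1]]' 20; python3 -m pendant '[[0,0,0,0.9,-1,0,1],[0,0,0,0.9,-1,0,1],[0,0,0,0.9,-1,0,1],[0,0,0,0.9,-1,0,1],[0,0,0,0.5,-1,0,1],[0,0,0,0.5,-1,0,1],[0,0,0,0.2,-1,0,1],[0,0,0,0,-1,0,1],[0,0,0,0,-1,0,1],[0,0,0,0,-1,0,1]]';python3 -m pendant '[[0,0,0,0,-1,0,1],[0,0,0,0,-1,0,1],[0,0,0,0,-1,0,1],[0,0,0,0,-1,0,1],[0,0,0,0,-1,0,1],[0,0,0,0,-1,0,1],[0,0,0,0,-1,0,1],[0,0,0,0,-1,0,1],[0,0,0,0,0,0,1]]'; python3 -c "
from h import *
plan(.47,.035,.2,-2.4)"
```

```text
time_s: 0.98
eef_pos: [0.3608, -0.4998, 0.2114]
tool_rot: [-3.14, 0.067, 0.001]
force: [-0.4, -0.2, -0.3]
grip_width: 0.0878
grasp_force: 0.0
time_s: 1.82
eef_pos: [0.4645, -0.3042, 0.2114]
tool_rot: [-3.141, 0.067, 0.001]
force: [0.7, 0.3, -0.4]
grip_width: 0.0873
grasp_force: 0.0
time_s: 2.57
eef_pos: [0.4718, -0.1413, 0.2116]
tool_rot: [-3.14, 0.059, 0.0]
force: [0.6, -0.6, -0.4]
grip_width: 0.0878
grasp_force: 0.0
at [ 0.4718 -0.1413  0.2116] yaw -2.14 t 2.57 turn units [-0.02  0.    0.06] shift units [-0.46 -8.8   0.58] F [ 0.6 -0.6 -0.4] w 0.0878
```

```bash
python3 -m pendant '[[0,0,0,0,-1,0,1],[0,0,0,0,-1,0,1],[0,0,0,0,-1,0,1],[0,0,0,0,-1,0,1],[0,0,0,0,-1,0,1],[0,0,0,-0.2,-1,0,1],[0,0,0,-0.2,-1,0,1],[0,0,0,0,-1,0,1],[0,0,0,0,-0.8,0,1],[0,0,0,0,0,0,1]]'
python3 - <<'E'
from h import *
import pickle
f=cams.grab_frame("wrist");pickle.dump(f,open("w1.pkl","wb"));cv2.imwrite("pics/w1.png",f["image"][...,::-1])
print(f["position"],f["attitude"]);plan(.502,.0335,.031,-2.4)
E
```

```text
time_s: 3.4
eef_pos: [0.4712, 0.0335, 0.2118]
tool_rot: [-3.14, 0.061, -0.001]
force: [-0.5, 0.7, 0.6]
grip_width: 0.0882
grasp_force: 0.0
[0.55588845 0.02927319 0.38415162] [-0.23963789  0.25108208 -1.59451602]
at [0.4711 0.0314 0.2116] yaw -2.31 t 3.45 turn units [-0.    0.    0.02] shift units [ 1.54 -0.17  9.03] F [-0.5 -0.7 -0.6] w 0.0874
```

View pics/w1.png

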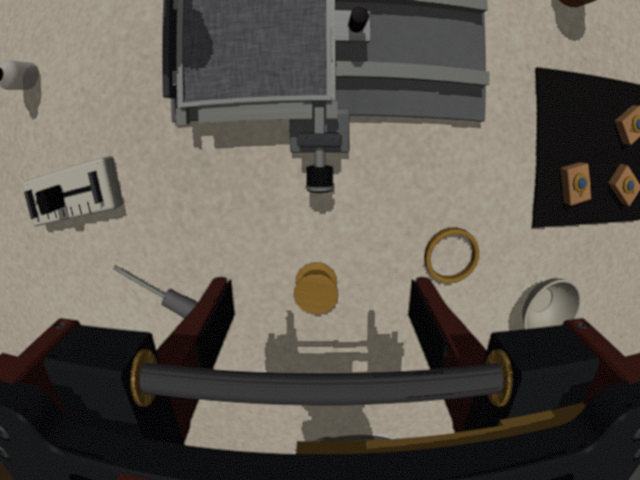

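Run:
```python
from h import *
import pickle
f=pickle.load(open("w1.pkl","rb"))
g=f["image"].astype(int).max(2)
y,x=np.where(g[160:200,300:340]<60);print("knob dark px x",np.percentile(x,[2,50,98])+300,"y",np.percentile(y,[2,50,98])+160)
for u,v in((307,178),(332,178),(319.5,166),(319.5,191),(359,18)):print((u,v),plane(f,u,v,.036 if v>100 else .078,True).round(4))
cv2.imwrite("pics/dim.png",cv2.resize(f["image"][145:235,10:130,::-1],None,fx=5,fy=5,interpolation=cv2.INTER_CUBIC))
```

```text
knob dark px x [307. 319. 332.] y [166. 177. 192.]
(307, 178) [0.501  0.0451 0.036 ]
(332, 178) [0.5001 0.0215 0.036 ]
(319.5, 166) [0.512  0.0328 0.036 ]
(319.5, 191) [0.4879 0.0338 0.036 ]
(359, 18) [ 0.6408 -0.0044  0.078 ]
```

View pics/dim.png

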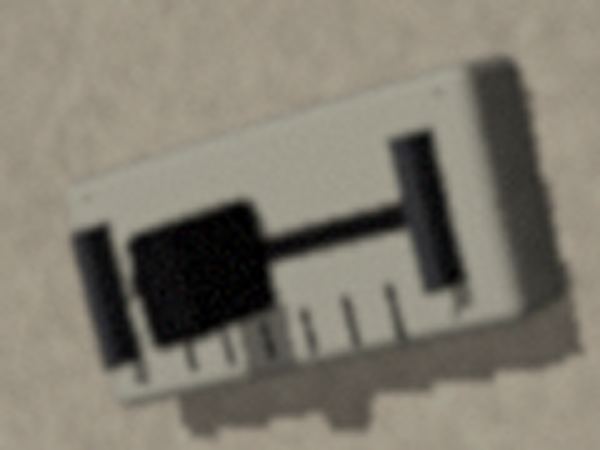

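```bash
python3 -m pendant '[[0,0,0,0.7,-0.1,1,1],[0,0,0,0.7,0,1,1],[0,0,0,0.05,0,1,1],[0,0,0,0,0,1,1],[0,0,0,0,0,1,1],[0,0,0,0,0,1,1],[0,0,0,0,0,1,1],[0,0,0,0,0,1,1],[0,0,0,0,0,0.7,1],[0,0,0,0,0,0.3,1]]'; python3 -c "
from h import *
plan(.4995,.0335,.031,-2.4)"
```

```text
time_s: 4.28
eef_pos: [0.4989, 0.0291, 0.0296]
tool_rot: [3.139, -0.07, -0.005]
force: [0.3, -0.6, 1.0]
grip_width: 0.0876
grasp_force: 0.0
at [0.4989 0.0291 0.0296] yaw -2.57 t 4.28 turn units [ 0.02  0.05 -0.04] shift units [ 0.02 -0.22 -0.07] F [ 0.3 -0.6  1. ] w 0.0876
```

```bash
python3 -m pendant '[[0,0,0,0,-0.2,0,1],[0,0,0,0,0,0,0.2],[0,0,0,0,0,0,0],[0,0,0,0,0,0,0],[0,0,0,0,0,0,0],[0,0,0,0,0,0,0],[0,0,0,0,0,0,0],[0,0,0,0,0,0,0]]' 40; python3 -c "
from h import *
plan(.4995,.0335,.031,-2.4)"
```

```text
time_s: 4.95
eef_pos: [0.5004, 0.0354, 0.0319]
tool_rot: [3.141, -0.067, 0.001]
force: [0.1, -0.4, -0.2]
grip_width: 0.0447
grasp_force: 0.0
at [0.5004 0.0354 0.0319] yaw -2.46 t 4.95 turn units [ 0.   -0.   -0.01] shift units [-0.04  0.1   0.04] F [ 0.1 -0.4 -0.2] w 0.0447
```

```bash
python3 -m pendant '[[0,0,0,0,0,0,0],[0,0,0,0,0,0,0],[0,0,0,0,0,0,0],[0,0,0,0,0,0,0],[0,0,0,0,0,0,0],[0,0,0,0,0,0,0]]' 40;python3 -m pendant '[[0,0,0,-0.3,0,0,0],[0,0,0,-0.3,0,0,0],[0,0,0,-0.3,0,0,0],[0,0,0,-0.3,0,0,0],[0,0,0,-0.3,0,0,0],[0,0,0,-0.1,0,0,0],[0,0,0,0,0,0,0],[0,0,0,0,0,0,0]]'
```

```text
time_s: 5.45
eef_pos: [0.5002, 0.0343, 0.0314]
tool_rot: [3.14, -0.068, -0.001]
force: [0.9, -4.9, -2.3]
grip_width: 0.02
grasp_force: 33.8
time_s: 6.12
eef_pos: [0.4769, 0.0383, 0.0372]
tool_rot: [-3.138, 0.068, -0.026]
force: [1.9, -2.3, 41.4]
grip_width: 0.0002
grasp_force: 20.6
```

```bash
python3 -m pendant '[[0,0,0,0,0,-0.1,1],[0,0,0,0,0,-0.2,1],[0,0,0,0,0,0,1],[0,0,0,0,0,0,1],[0,0,0,0,0,0,1],[0,0,0,0,0,0,1],[0,0,0,0,0,0,1],[0,0,0,0,0,0,1],[0,0,0,0,0,0,1],[0,0,0,0,0,0,1]]';python3 -m pendant '[[0,0,0,0,0,0,1],[0,0,0,0,0,0,1],[0,0,0,0,0,0,1],[0,0,0,0,0,0,1],[0,0,0,0,0,-1,1],[0,0,0,0,0,-1,1],[0,0,0,0,0,-1,1],[0,0,0,0,0,-1,1],[0,0,0,0,0,-1,1],[0,0,0,0,0,0,1]]';  python3 - <<'E'
from h import *
import pickle
F={}
plan(.4995,.0335,.031,-2.4)
ims=[]
for n,(x,y,w,h) in dict(wrist=(220,90,200,150),side=(260,180,120,90),scene=(250,220,120,90)).items():
    f=cams.grab_frame(n);pickle.dump(f,open(n+"2.pkl","wb"))
    ims.append(cv2.resize(f["image"][y:y+h,x:x+w,::-1],(400,300),interpolation=cv2.INTER_CUBIC))
ims.append(ims[0]*0);cv2.imwrite("pics/k2.png",np.vstack([np.hstack(ims[:2]),np.hstack(ims[2:])]))
E
```

```text
time_s: 6.95
eef_pos: [0.4682, 0.0368, 0.0375]
tool_rot: [3.141, -0.067, -0.0]
force: [0.2, -0.1, -0.2]
grip_width: 0.0636
grasp_force: 0.0
time_s: 7.78
eef_pos: [0.4707, 0.0372, 0.1411]
tool_rot: [-3.14, 0.068, -0.01]
force: [1.0, -0.6, 0.8]
grip_width: 0.0876
grasp_force: 0.0
at [0.4707 0.0372 0.1411] yaw -2.47 t 7.78 turn units [-0.01 -0.09 -0.02] shift units [1.45 0.13 5.51] F [ 1.  -0.6  0.8] w 0.0876
```

View pics/k2.png

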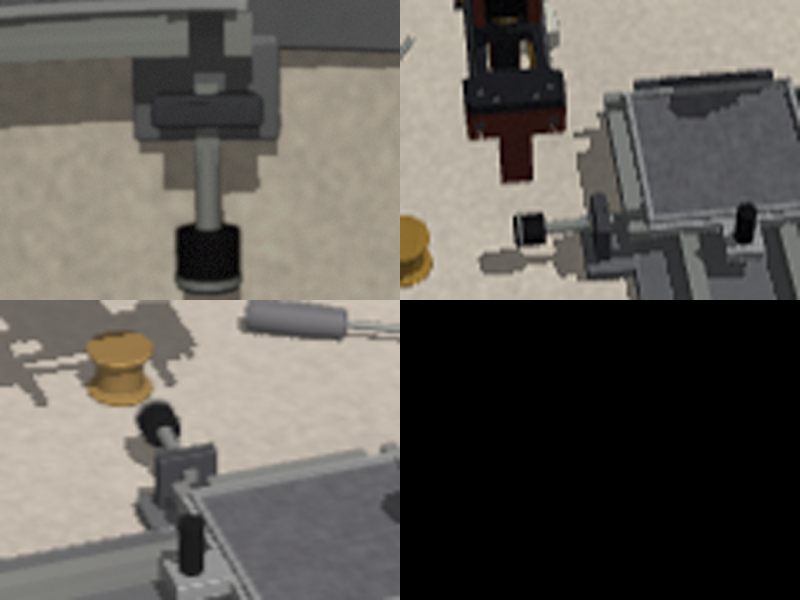

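Run:
```python
from h import *
import pickle
for n,vs in(("w1",(166,192)),("wrist2",None)):
    f=pickle.load(open(n+".pkl","rb"));g=f["image"].astype(int).max(2)
    a,b,c,d=(160,200,300,340) if n=="w1" else (195,250,300,345)
    y,x=np.where(g[a:b,c:d]<60); y+=a;x+=c
    print(x.min(),x.max(),y.min(),y.max())
    for v in np.percentile(y,[1,99]): print(n,plane(f,np.median(x),v,.036,True).round(4),plane(f,np.median(x),v,.049,True).round(4))
for n in("scene","side"):
  for k in"02":
    f=pickle.load(open(n+k+".pkl","rb"));P=cloud(f);m=(f["image"].astype(int).max(2)<60)&(abs(P[...,0]-.49)<.05)&(abs(P[...,1]-.033)<.03)&(P[...,2]>.03)&(P[...,2]<.06)&(P[...,0]<.525)
    print(n,k,m.sum(),np.median(P[m],0).round(4),np.percentile(P[m][:,0],[3,97]).round(4))
```

```text
306 332 165 192
w1 [0.5129 0.0333 0.036 ] [0.5145 0.0331 0.049 ]
w1 [0.487  0.0343 0.036 ] [0.4896 0.0341 0.049 ]
308 339 201 236
wrist2 [0.4925 0.0334 0.036 ] [0.4953 0.0333 0.049 ]
wrist2 [0.4658 0.0345 0.036 ] [0.47   0.0344 0.049 ]
scene 0 84 [0.5089 0.0304 0.0459] [0.4949 0.5139]
scene 2 93 [0.4897 0.0308 0.0452] [0.4763 0.4946]
side 0 68 [0.5011 0.0255 0.0461] [0.4891 0.5109]
side 2 64 [0.4813 0.027  0.0464] [0.4691 0.4913]
```

Run:
```python
from h import *
import pickle
for n in("side2","scene2"):
    f=pickle.load(open(n+".pkl","rb"));P=cloud(f)
    m=(abs(P[...,0]-.471)<.04)&(abs(P[...,1]-.035)<.1)&(P[...,2]>.09)&(P[...,2]<.16)
    v,u=np.where(m);print(n,m.sum(),np.nanpercentile(P[m][:,2],[0,1,5,20]).round(4),np.nanmin(P[m],0).round(4),np.nanmax(P[m],0).round(4))
    for zb in (.12,.13,.14,.15):
        q=P[m&(abs(P[...,2]-zb)<.005)]
        print(zb,len(q),q.min(0).round(4) if len(q) else'',q.max(0).round(4) if len(q) else'')
```

```text
side2 18 [0.151  0.1515 0.1534 0.1544] [ 0.4567 -0.0168  0.151 ] [ 0.4782 -0.013   0.1597]
0.12 0  
0.13 0  
0.14 0  
0.15 5 [ 0.459  -0.0158  0.151 ] [ 0.4759 -0.013   0.1546]
scene2 54 [0.1504 0.1506 0.151  0.1537] [ 0.4564 -0.0172  0.1504] [0.4833 0.0898 0.1599]
0.12 0  
0.13 0  
0.14 0  
0.15 18 [ 0.4604 -0.0162  0.1504] [0.4833 0.0866 0.1549]
```

Run:
```python
from h import *
f=None
s=sensors.observe();print(s["eef_pos"].tolist() if hasattr(s["eef_pos"],'tolist') else s["eef_pos"],s["grip_width"])
for n in("side","scene"):
    f=cams.grab_frame(n);P=cloud(f);s=sensors.observe();p=np.array(s["eef_pos"])
    m=(abs(P[...,0]-p[0])<.03)&(abs(P[...,1]-p[1])<.1)&(P[...,2]>.08)&(P[...,2]<.17)
    print(n,p.round(4),[ (i,np.nanmin(P[m&(P[...,1]*s_>p[1]*s_)][:,2]).round(4)) for i,s_ in(("L",1),("R",-1)) if (m&(P[...,1]*s_>p[1]*s_)).any()])
    m2=(abs(P[...,0]-.45)<.1)&(abs(P[...,1]-.0)<.2)&(abs(P[...,2])<.008);print("bench",np.median(P[m2][:,2]).round(4))
    cv2.imwrite(f"pics/f_{n}.png",cv2.resize(f["image"][150:270,240:400,::-1],(800,600),interpolation=cv2.INTER_CUBIC))
```

```text
[0.4680268897899229, 0.03667371508752481, 0.13728046558165086] 0.08768973093345112
side [0.4676 0.0366 0.1368] [('L', np.float64(0.168)), ('R', np.float64(0.1531))]
bench 0.0009
scene [0.4675 0.0366 0.1366] [('L', np.float64(0.1487)), ('R', np.float64(0.1491))]
bench 0.0018
```

View pics/f_scene.png

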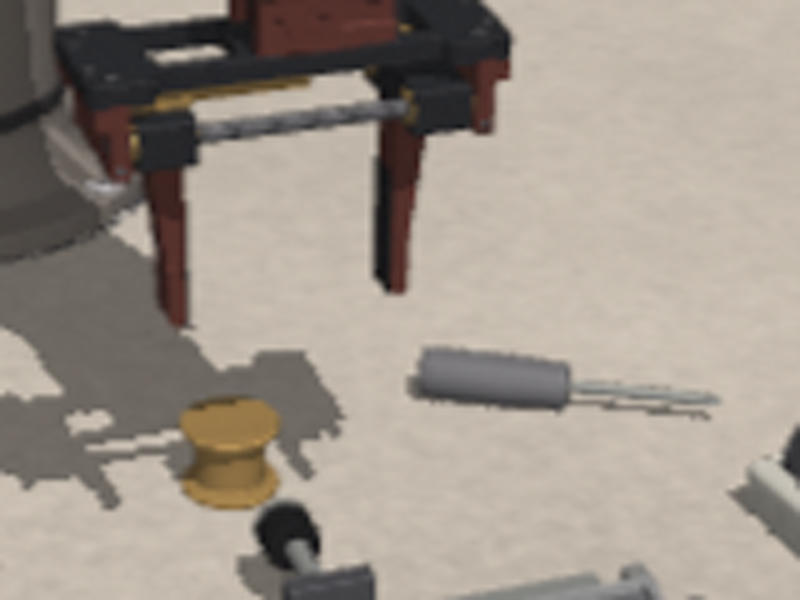

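The picture shows the fingertips about 11 mm above the reported TCP, where the text puts them 14 mm below it. That is a 25 mm tool z offset, and I'll allow for it from here on.

```bash
python3 -m pendant '[[0,0,0,0.3,0.1,1,1],[0,0,0,0.3,0,1,1],[0,0,0,0,0,1,1],[0,0,0,0,0,1,1],[0,0,0,0,0,1,1],[0,0,0,0,0,1,1],[0,0,0,0,0,0.5,1],[0,0,0,0,0,0,0.4],[0,0,0,0,0,0,0.2],[0,0,0,0,0,0,0]]' 40;python3 -m pendant '[[0,0,0,0,0,0,0],[0,0,0,0,0,0,0],[0,0,0,0,0,0,0],[0,0,0,0,0,0,0],[0,0,0,0,0,0,0],[0,0,0,0,0,0,0],[0,0,0,0,0,0,0],[0,0,0,0,0,0,0]]';  python3 -m pendant '[[0,0,0,0,0,0,0],[0,0,0,0,0,0,0],[0,0,0,0,0,0,0]]'
```

```text
time_s: 8.87
eef_pos: [0.4807, 0.0345, 0.0082]
tool_rot: [-3.141, 0.067, -0.001]
force: [0.5, -1.4, 0.6]
grip_width: 0.0711
grasp_force: 0.0
time_s: 9.53
eef_pos: [0.4804, 0.0348, 0.0078]
tool_rot: [-3.14, 0.066, -0.001]
force: [-0.3, 1.4, 1.0]
grip_width: 0.0252
grasp_force: 40.0
time_s: 9.78
eef_pos: [0.4804, 0.0348, 0.0077]
tool_rot: [-3.14, 0.067, -0.001]
force: [-0.5, 2.9, 1.9]
grip_width: 0.0251
grasp_force: 40.0
```

Solid grip. I'll pull the last 10 mm or so to the stop, watching the force.

```bash
python3 -m pendant '[[0,0,0,-0.2,0,0,0],[0,0,0,-0.2,0,0,0],[0,0,0,-0.2,0,0,0],[0,0,0,0,0,0,0],[0,0,0,0,0,0,0]]';python3 -m pendant '[[0,0,0,-0.1,0,0,0],[0,0,0,0,0,0,0],[0,0,0,0,0,0,0]]'
```

```text
time_s: 10.2
eef_pos: [0.4705, 0.0351, 0.0078]
tool_rot: [-3.14, 0.067, -0.007]
force: [7.4, 1.6, -7.7]
grip_width: 0.0249
grasp_force: 40.0
time_s: 10.45
eef_pos: [0.4705, 0.0351, 0.0079]
tool_rot: [-3.139, 0.068, -0.012]
force: [13.8, 0.5, -15.3]
grip_width: 0.0249
grasp_force: 40.0
```

```bash
python3 -m pendant '[[0,0,0,0.1,0,0,0.6],[0,0,0,0,0,0,0.6],[0,0,0,0,0,0,0.6],[0,0,0,0,0,0,0.6],[0,0,0,0,0,0,0.6],[0,0,0,0,0,-1,0.6],[0,0,0,0,0,-1,0.6],[0,0,0,0,0,-1,0.6],[0,0,0,0,0,-1,0.6],[0,0,0,0,0,-1,0.6]]' 30;python3 -m pendant '[[0,0,0,1,0,0,0.6],[0,0,0,1,0,0,0.6],[0,0,0,1,0,0,0.6],[0,0,0,1,0,0,0.6],[0,0,0,1,0,0,0.6],[0,0,0,1,0.4,0,0.6],[0,0,0,1,0.4,0,0.6],[0,0,0,1,0.4,0,0.6],[0,0,0,0.6,0.5,0,0.6],[0,0,0,0,0,0,0.6]]'
python3 - <<'E'
from h import *
import pickle
plan(.643,-.006,.038,-2.4)
f=cams.grab_frame("wrist");pickle.dump(f,open("w3.pkl","wb"));cv2.imwrite("pics/w3.png",f["image"][...,::-1])
E
```

```text
time_s: 11.28
eef_pos: [0.4676, 0.0347, 0.1085]
tool_rot: [3.141, -0.067, -0.001]
force: [0.3, 0.1, -0.1]
grip_width: 0.0523
grasp_force: 0.0
time_s: 12.12
eef_pos: [0.6403, -0.0095, 0.1073]
tool_rot: [3.139, -0.073, 0.001]
force: [-0.1, 0.1, 0.1]
grip_width: 0.0528
grasp_force: 0.0
at [ 0.6403 -0.0095  0.1073] yaw -2.65 t 12.12 turn units [ 0.02 -0.01 -0.06] shift units [ 0.13 -0.18  3.46] F [-0.1  0.1  0.1] w 0.0528
```

View pics/w3.png

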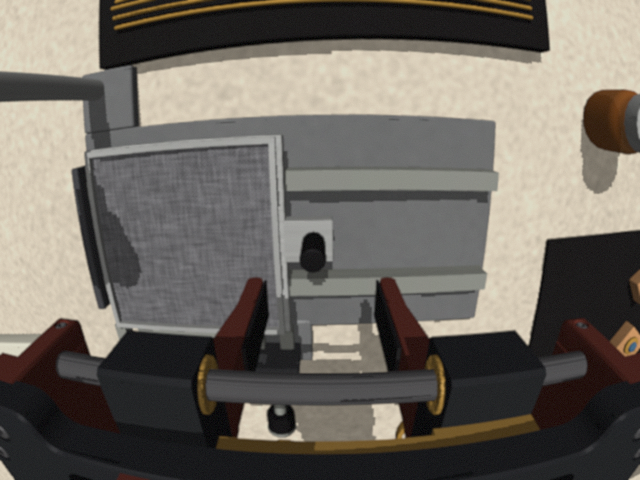

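Run:
```python
from h import *
import pickle
f=pickle.load(open("w3.pkl","rb"))
print("cam",f["position"],"post",plane(f,313,261,.078,True).round(4), "post bottom",plane(f,314,240,.045,True).round(4))
for c in((90,152,.047),(281,137,.047),(284,336,.047),(497,180,.03),(485,280,.03),(495,122,.012)): print(c,plane(f,*c,True).round(4))
```

```text
cam [ 0.72491546 -0.013917    0.27972351] post [ 0.6444 -0.0058  0.078 ] post bottom [ 0.6463 -0.0059  0.045 ]
(90, 152, 0.047) [0.7198 0.1509 0.047 ]
(281, 137, 0.047) [0.7153 0.0111 0.047 ]
(284, 336, 0.047) [0.5726 0.0203 0.047 ]
(497, 180, 0.03) [ 0.681  -0.1413  0.03  ]
(485, 280, 0.03) [ 0.6012 -0.1388  0.03  ]
(495, 122, 0.012) [ 0.7233 -0.1472  0.012 ]
```

```bash
python3 -m pendant '[[0,0,0,0.2,-0.18,1,0.6],[0,0,0,0,0,1,0.6],[0,0,0,0,0,1,0.6],[0,0,0,0,0,0.4,0.6],[0,0,0,0,0,0,0.3],[0,0,0,0,0,0,0],[0,0,0,0,0,0,0],[0,0,0,0,0,0,0],[0,0,0,0,0,0,0],[0,0,0,0,0,0,0]]' 30;python3 -m pendant '[[0,0,0,0,0,0,0],[0,0,0,0,0,0,0],[0,0,0,0,0,0,0],[0,0,0,0,0.3,0,0],[0,0,0,0,0.4,0,0],[0,0,0,0,0.4,0,0],[0,0,0,0,0.4,0,0],[0,0,0,0,0.4,0,0],[0,0,0,0,0.4,0,0],[0,0,0,0,0.4,0,0]]';python3 -m pendant '[[0,0,0,0,0.5,0,0],[0,0,0,0,0.5,0,0],[0,0,0,0,0.5,0,0],[0,0,0,0,0.5,0,0],[0,0,0,0,0.5,0,0],[0,0,0,0,0.5,0,0],[0,0,0,0,0.3,0,0],[0,0,0,0,0,0,0],[0,0,0,0,0,0,0]]'
```

```text
time_s: 13.0
eef_pos: [0.6433, -0.0041, 0.0406]
tool_rot: [3.14, -0.068, 0.002]
force: [-0.5, -8.6, 3.9]
grip_width: 0.0162
grasp_force: 3.9
time_s: 13.83
eef_pos: [0.6416, -0.0574, 0.0405]
tool_rot: [-3.14, 0.068, -0.004]
force: [0.8, 0.9, 5.6]
grip_width: 0.0153
grasp_force: 30.0
time_s: 14.58
eef_pos: [0.6394, -0.1244, 0.0405]
tool_rot: [3.14, -0.069, 0.006]
force: [4.5, -0.7, 5.0]
grip_width: 0.0151
grasp_force: 30.0
```

```bash
python3 -m pendant '[[0,0,0,0,0.15,0,0],[0,0,0,0,0.1,0,0],[0,0,0,0,0,0,0],[0,0,0,0,0,0,0]]'
```

```text
time_s: 14.92
eef_pos: [0.6395, -0.1244, 0.0405]
tool_rot: [-3.137, 0.063, -0.006]
force: [5.0, 7.1, 6.2]
grip_width: 0.0153
grasp_force: 30.0
```

```bash
python3 -m pendant '[[0,0,0,0,-0.1,0,0.6],[0,0,0,0,0,0,0.6],[0,0,0,0,0,0,0.6],[0,0,0,0,0,0,0.6],[0,0,0,0,0,0,0.6],[0,0,0,0,0,0,0.6],[0,0,0,0,0,-1,0.6],[0,0,0,0,0,-1,0.6],[0,0,0,0,0,-1,0.6],[0,0,0,0,0,-1,0.6]]';python3 -m pendant '[[0,0,0,-0.7,0.9,-0.6,0.7],[0,0,0,-0.7,0.9,-0.6,0.7],[0,0,0,-0.7,0.9,-0.6,0.7],[0,0,0,-0.7,0.9,-0.6,0.7],[0,0,0,-0.7,0.9,-0.6,0.7],[0,0,0,-0.7,0.9,0,0.7],[0,0,0,-0.7,0.9,0,0.7],[0,0,0,-0.7,0.9,0,0.7],[0,0,0,-0.7,0.9,0,0.7],[0,0,0,-0.7,0.7,0,0.7]]'
cat > pc.py <<'E'
from h import *
import sys
def pieces(name="wrist",save=None,lo=(.40,-.50),hi=(.70,-.15),ztop=.022):
    f=cams.grab_frame(name); im=cv2.cvtColor(f["image"],cv2.COLOR_RGB2HSV)
    if save: cv2.imwrite(save,f["image"][...,::-1])
    m=((im[...,0]>5)&(im[...,0]<22)&(im[...,1]>70)&(im[...,2]>150)).astype(np.uint8)
    m=cv2.morphologyEx(m,cv2.MORPH_CLOSE,np.ones((9,9)))
    for q in cv2.findContours(m,0,1)[0]:
        if cv2.contourArea(q)<150: continue
        pts=np.array([plane(f,u,v,ztop,name=="wrist")[:2] for u,v in q[:,0]])*1000
        r=cv2.minAreaRect(pts.astype(np.float32)); c=np.array(r[0])/1000
        if not(lo[0]<c[0]<hi[0] and lo[1]<c[1]<hi[1]): continue
        a=r[2] if r[1][0]>r[1][1] else r[2]+90
        print("piece",c.round(4),"size",np.round(r[1],1),"long axis",round(a,1),"px",q[:,0].mean(0).round())
    return f
E
python3 - <<'E'
from pc import *
plan(.49,-.295,.16,-2.4)
f=pieces(save="pics/w4.png")
E
```

```text
time_s: 15.75
eef_pos: [0.6371, -0.1262, 0.1203]
tool_rot: [3.141, -0.068, -0.001]
force: [0.6, 0.8, 0.1]
grip_width: 0.0524
grasp_force: 0.0
time_s: 16.58
eef_pos: [0.4888, -0.2975, 0.1797]
tool_rot: [3.14, -0.069, -0.0]
force: [0.7, 0.0, 0.2]
grip_width: 0.0615
grasp_force: 0.0
at [ 0.4888 -0.2975  0.1797] yaw -2.53 t 16.58 turn units [ 0.01  0.   -0.03] shift units [ 0.06 -0.13  0.98] F [0.7 0.  0.2] w 0.0615
piece [ 0.4911 -0.2724] size [44.  33.2] long axis 14.4 px [293. 211.]
piece [ 0.4913 -0.3634] size [43.5 33.1] long axis 51.5 px [391. 207.]
piece [ 0.5703 -0.3674] size [33.5 43. ] long axis 124.6 px [395. 121.]
```

View pics/w4.png

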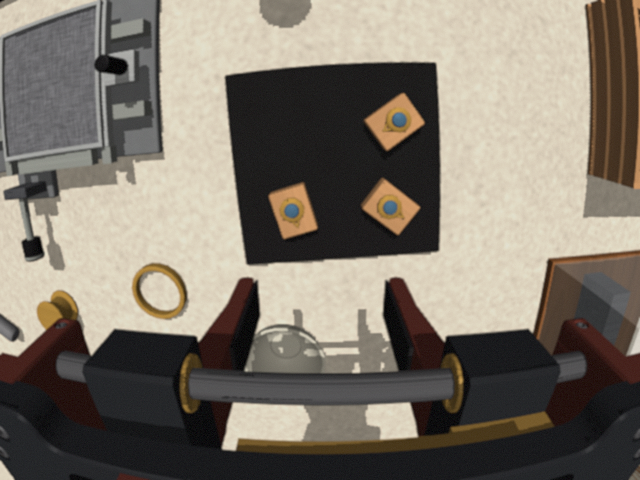

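```bash
python3 -m pendant '[[0,0,-0.85,0,0,0,0.65],[0,0,-0.85,0,0,0,0.65],[0,0,-0.85,0,0,0,0.65],[0,0,-0.85,0,0,0,0.65],[0,0,-0.8,0,0,0,0.65],[0,0,0,0.4,-0.6,1,0.65],[0,0,0,0,-0.6,1,0.65],[0,0,0,0,0,1,0.65],[0,0,0,0,0,1,0.65],[0,0,0,0,0,0,0.65]]'
python3 - <<'E'
from h import *
plan(.4911,-.2724,-.002,14.4)
E
```

```text
time_s: 17.47
eef_pos: [0.4894, -0.2692, 0.0962]
tool_rot: [-3.113, -0.393, 0.009]
force: [-1.0, 0.3, -0.4]
grip_width: 0.0569
grasp_force: 0.0
at [ 0.4894 -0.2692  0.0962] yaw 14.38 t 17.47 turn units [-0.06  0.07 -0.01] shift units [0.04 0.18 4.91] F [-1.   0.3 -0.4] w 0.0569
```

```bash
python3 -m pendant '[[0,0,0,0,0.1,1,0.65],[0,0,0,0,0,1,0.65],[0,0,0,0,0,1,0.65],[0,0,0,0,0,1,0.65],[0,0,0,0,0,0.6,0.65],[0,0,0,0,0,0.3,0.65],[0,0,0,0,0,0,0.2],[0,0,0,0,0,0,0],[0,0,0,0,0,0,0],[0,0,0,0,0,0,0]]' 25;python3 -m pendant '[[0,0,0,0,0,0,0],[0,0,0,0,0,0,0],[0,0,0,0,0,0,0]]'; python3 -m pendant '[[0,0,0,0,0,-1,0],[0,0,0,0,0,-1,0],[0,0,0,0,0,-1,0],[0,0,0,0,0,-1,0],[0,0,0,0,0,-1,0],[0,0,0,0,0,-1,0],[0,0,0,0,0,0,0]]'
python3 - <<'E'
from h import *
yd=np.array([np.sin(np.radians(2.4)),np.cos(np.radians(2.4))]);xd=np.array([yd[1],-yd[0]])
t=np.array([.6435,-.0315])
for n,(a,b) in dict(A=(.033,.028),B=(.033,-.028),C=(-.033,.028),D=(-.033,-.028)).items(): print(n,(t+a*xd+b*yd).round(4))
q=t+.033*xd+.028*yd; plan(*q,.034,-2.4)
E
```

```text
time_s: 18.3
eef_pos: [0.4932, -0.2728, 0.0028]
tool_rot: [3.116, 0.392, 0.002]
force: [0.2, 1.1, 1.0]
grip_width: 0.0339
grasp_force: 2.6
time_s: 18.55
eef_pos: [0.4932, -0.2729, 0.0028]
tool_rot: [3.116, 0.392, 0.002]
force: [-1.3, 1.1, 7.9]
grip_width: 0.0336
grasp_force: 25.0
time_s: 19.13
eef_pos: [0.4947, -0.2736, 0.1257]
tool_rot: [3.113, 0.391, 0.009]
force: [-0.1, -0.7, 0.6]
grip_width: 0.0337
grasp_force: 25.0
A [ 0.6776 -0.0049]
B [ 0.6753 -0.0609]
C [ 0.6117 -0.0021]
D [ 0.6094 -0.0581]
at [ 0.4947 -0.2736  0.1257] yaw 14.33 t 19.13 turn units [ 0.05 -0.08  4.18] shift units [  8.58 -13.81   4.58] F [-0.1 -0.7  0.6] w 0.0337
```

```bash
python3 -m pendant '[[0,0,0.84,0.3,-0.5,0,0],[0,0,0.84,0.3,-0.5,0,0],[0,0,0.84,0.3,-0.5,0,0],[0,0,0.83,0.3,-0.5,0,0],[0,0,0.83,0.3,-0.5,0,0],[0,0,0,0.7,-1,0,0],[0,0,0,0.7,-1,0,0],[0,0,0,0.7,-1,0,0],[0,0,0,0.7,-1,0,0],[0,0,0,0.7,-1,0,0]]';python3 -m pendant '[[0,0,0,0.7,-1,0,0],[0,0,0,0.7,-1,0,0],[0,0,0,0.7,-1,0,0],[0,0,0,0.7,-1,0,0],[0,0,0,0.6,-1,0,0],[0,0,0,0,0,0,0],[0,0,0,0,0,0,0]]'
python3 - <<'E'
from h import *
plan(.6776,-.0049,.041,-2.4)
E
```

```text
time_s: 19.97
eef_pos: [0.5896, -0.1212, 0.1207]
tool_rot: [3.141, -0.065, -0.002]
force: [-0.6, -0.8, 0.1]
grip_width: 0.0337
grasp_force: 25.0
time_s: 20.55
eef_pos: [0.6614, -0.0232, 0.1205]
tool_rot: [-3.14, 0.061, 0.002]
force: [0.1, -0.3, -1.0]
grip_width: 0.0335
grasp_force: 25.0
at [ 0.6614 -0.0232  0.1205] yaw -2.21 t 20.55 turn units [-0.01  0.02  0.05] shift units [ 0.77 -0.95  3.97] F [ 0.1 -0.3 -1. ] w 0.0335
```

```bash
python3 -m pendant '[[0,0,0,0.4,-0.5,0,0],[0,0,0,0.37,-0.45,0,0],[0,0,0,0,0,0,0],[0,0,0,0,0,1,0],[0,0,0,0,0,1,0],[0,0,0,0,0,1,0],[0,0,0,0,0,0.6,0],[0,0,0,0,0,0,0],[0,0,0,0,0,0,0]]'
python3 - <<'E'
from h import *
plan(.6776,-.0049,.039,-2.4)
E
```

```text
time_s: 21.3
eef_pos: [0.6775, -0.0069, 0.0494]
tool_rot: [3.141, -0.066, -0.002]
force: [1.3, -0.4, -0.6]
grip_width: 0.0337
grasp_force: 25.0
at [ 0.6775 -0.0069  0.0494] yaw -2.39 t 21.3 turn units [0.   0.01 0.  ] shift units [ 0.   -0.1   0.52] F [ 1.3 -0.4 -0.6] w 0.0337
```

```bash
python3 -m pendant '[[0,0,0,0,-0.1,0.25,0],[0,0,0,0,0,0.25,0],[0,0,0,0,0,0,0],[0,0,0,0,0,0,0]]'; python3 -m pendant '[[0,0,0,0,0,0.1,0],[0,0,0,0,0,0,0],[0,0,0,0,0,0,0]]'
```

```text
time_s: 21.63
eef_pos: [0.6779, -0.0046, 0.0399]
tool_rot: [3.141, -0.065, 0.0]
force: [-0.7, 0.1, -0.8]
grip_width: 0.0335
grasp_force: 25.0
time_s: 21.88
eef_pos: [0.6784, -0.0047, 0.0389]
tool_rot: [3.141, -0.065, 0.002]
force: [-1.5, -0.2, 4.9]
grip_width: 0.0338
grasp_force: 25.0
```

```bash
python3 -m pendant '[[0,0,0,0,0,0,0.49],[0,0,0,0,0,0,0.49],[0,0,0,0,0,0,0.49],[0,0,0,0,0,-0.5,0.49],[0,0,0,0,0,-1,0.49],[0,0,0,0,0,-1,0.49],[0,0,0,0,0,-1,0.65],[0,0,0,-0.3,1,-1,0.65],[0,0,0,-0.3,1,0,0.65],[0,0,0,-0.3,1,0,0.65]]';python3 -m pendant '[[0,0,0,-0.3,1,0,0.65],[0,0,0,-0.3,1,0,0.65],[0,0,0,-0.3,1,0,0.65],[0,0,0,-0.3,1,0,0.65],[0,0,0,-0.3,1,0,0.65],[0,0,0,-0.3,1,0,0.65],[0,0,0,-0.3,1,0,0.65],[0,0,0,-0.3,1,0,0.65],[0,0,0,-0.3,1,0,0.65],[0,0,0,-0.3,1,0,0.65]]';python3 -m pendant '[[0,0,0,-0.3,1,0,0.65],[0,0,0,-0.1,1,0,0.65],[0,0,0,0,1,0,0.65],[0,0,0,0,1,0,0.65],[0,0,0,0,0.3,0,0.65],[0,0,1,0,0,0,0.65],[0,0,1,0,0,0,0.65],[0,0,1,0,0,0,0.65],[0,0,1,0,0,0,0.65],[0,0,1,0,0,0,0.65]]';python3 -m pendant '[[0,0,1,0,0,0,0.65],[0,0,1,0,0,0,0.65],[0,0,1,0,0,0,0.65],[0,0,1,0,0,0,0.65],[0,0,1,0,0,0,0.65],[0,0,1,0,0,0,0.65],[0,0,1,0,0,0,0.65],[0,0,1,0,0,0,0.65],[0,0,0.25,0,0,0,0.65],[0,0,0,0,0,0,0.65]]'
python3 - <<'E'
from pc import *
plan(.5703,-.3674,.0,-55.4)
f=pieces(); f=pieces("side"); pieces("side",lo=(.55,-.12),hi=(.75,.1),ztop=.058)
E
```

```text
time_s: 22.72
eef_pos: [0.6584, -0.0642, 0.1302]
tool_rot: [3.141, -0.063, 0.006]
force: [-0.1, -0.4, 0.4]
grip_width: 0.057
grasp_force: 0.0
time_s: 23.55
eef_pos: [0.5889, -0.2622, 0.1284]
tool_rot: [3.141, -0.065, 0.001]
force: [0.1, -0.0, 0.2]
grip_width: 0.0569
grasp_force: 0.0
time_s: 24.38
eef_pos: [0.578, -0.3457, 0.1281]
tool_rot: [-3.08, 0.614, -0.0]
force: [-0.1, 0.4, 0.4]
grip_width: 0.0569
grasp_force: 0.0
time_s: 25.22
eef_pos: [0.5779, -0.3459, 0.128]
tool_rot: [-2.783, 1.457, -0.0]
force: [-0.4, 0.8, -0.8]
grip_width: 0.057
grasp_force: 0.0
at [ 0.5779 -0.3459  0.128 ] yaw -55.29 t 25.22 turn units [-0.    0.    0.03] shift units [0.67 0.92 6.4 ] F [-0.4  0.8 -0.8] w 0.057
piece [ 0.4936 -0.3658] size [43.3 29.1] long axis 51.7 px [418. 262.]
piece [ 0.5702 -0.3683] size [32.8 43.4] long axis 124.8 px [345. 212.]
piece [ 0.5704 -0.3679] size [32.4 42. ] long axis 124.8 px [364. 391.]
```

```bash
python3 -m pendant '[[0,0,0,0.35,0.45,0,0.65],[0,0,0,0.35,0.45,0,0.65],[0,0,0,0,0,1,0.65],[0,0,0,0,0,1,0.65],[0,0,0,0,0,1,0.65],[0,0,0,0,0,1,0.65],[0,0,0,0,0,1,0.65],[0,0,0,0,0,1,0.65],[0,0,0,0,0,0.35,0.65],[0,0,0,0,0,0,0.65]]'
python3 - <<'E'
from h import *
plan(.5703,-.368,.002,-55.3)
E
```

```text
time_s: 26.2
eef_pos: [0.5686, -0.3692, -0.0015]
tool_rot: [2.781, -1.461, -0.006]
force: [0.1, 0.4, 0.5]
grip_width: 0.057
grasp_force: 0.0
at [ 0.5686 -0.3692 -0.0015] yaw -55.44 t 26.2 turn units [ 0.03  0.05 -0.03] shift units [-0.   -0.11 -0.17] F [0.1 0.4 0.5] w 0.057
```

```bash
python3 -m pendant '[[0,0,0,0,0,-0.1,0.2],[0,0,0,0,0,0,0],[0,0,0,0,0,0,0],[0,0,0,0,0,0,0],[0,0,0,0,0,0,0],[0,0,0,0,0,0,0],[0,0,0,0,0,0,0]]';python3 -m pendant '[[0,0,0,0,0,-1,0],[0,0,0,0,0,-1,0],[0,0,0,0,0,-1,0],[0,0,0,0,0,-1,0],[0,0,0,0,0,-1,0],[0,0,0,0,0,-1,0],[0,0,-1,0,0,0,0],[0,0,-1,0,0,0,0],[0,0,-1,0,0,0,0],[0,0,-1,0,0,0,0]]';python3 -m pendant '[[0,0,-1,0,0,0,0],[0,0,-1,0,0,0,0],[0,0,-1,0,0,0,0],[0,0,-1,0,0,0,0],[0,0,-1,0,0,0,0],[0,0,-1,0,0,0,0],[0,0,-1,0,0,0,0],[0,0,-1,0,0,0,0],[0,0,-1,0,0,0,0],[0,0,-0.25,0,0,0,0]]';python3 -m pendant '[[0,0,0,0.3,-1,0,0],[0,0,0,0.3,-1,0,0],[0,0,0,0.3,-1,0,0],[0,0,0,0.3,-1,0,0],[0,0,0,0.3,-1,0,0],[0,0,0,0.3,-1,0,0],[0,0,0,0.3,-1,0,0],[0,0,0,0.3,-1,0,0],[0,0,0,0.3,-1,0,0],[0,0,0,0.3,-1,0,0]]';python3 -m pendant '[[0,0,0,0.3,-1,0,0],[0,0,0,0.3,-1,0,0],[0,0,0,0.3,-1,0,0],[0,0,0,0.3,-1,0,0],[0,0,0,0.3,-1,0,0],[0,0,0,0.1,-0.6,0,0],[0,0,0,0,0,0,0],[0,0,0,0,0,0,0]]'
python3 - <<'E'
from h import *
plan(.6753,-.0609,.039,-2.4)
E
```

```text
time_s: 26.78
eef_pos: [0.5715, -0.3691, 0.0041]
tool_rot: [2.782, -1.46, 0.003]
force: [-1.0, -0.1, 6.7]
grip_width: 0.0339
grasp_force: 25.0
time_s: 27.62
eef_pos: [0.5707, -0.3684, 0.1229]
tool_rot: [2.96, -1.053, 0.0]
force: [0.1, 1.1, -0.2]
grip_width: 0.034
grasp_force: 25.0
time_s: 28.45
eef_pos: [0.5705, -0.3685, 0.1226]
tool_rot: [-3.141, 0.061, 0.0]
force: [-0.0, 0.2, -0.5]
grip_width: 0.0338
grasp_force: 25.0
time_s: 29.28
eef_pos: [0.6391, -0.1702, 0.1227]
tool_rot: [3.141, -0.067, -0.0]
force: [0.7, -0.3, -1.0]
grip_width: 0.0337
grasp_force: 25.0
time_s: 29.95
eef_pos: [0.6753, -0.0606, 0.1226]
tool_rot: [3.14, -0.064, -0.001]
force: [-0.2, -1.0, -0.4]
grip_width: 0.0335
grasp_force: 25.0
at [ 0.6753 -0.0606  0.1226] yaw -2.34 t 29.95 turn units [0.01 0.   0.01] shift units [-0.    0.01  4.18] F [-0.2 -1.  -0.4] w 0.0335
```

```bash
python3 - <<'E'
from pc import *
pieces(lo=(.55,-.15),hi=(.8,.1),ztop=.058); pieces("scene",lo=(.55,-.15),hi=(.8,.1),ztop=.058)
E
python3 -m pendant '[[0,0,0,0,0,1,0],[0,0,0,0,0,1,0],[0,0,0,0,0,1,0],[0,0,0,0,0,0.6,0],[0,0,0,0,0,0.3,0],[0,0,0,0,0,0.15,0],[0,0,0,0,0,0,0],[0,0,0,0,0,0,0],[0,0,0,0,0,0,0]]'
```

```text
piece [ 0.6282 -0.0596] size [50.2 66.2] long axis 177.7 px [322. 305.]
piece [ 0.6765 -0.0057] size [32.8 43.1] long axis 177.4 px [241. 247.]
piece [ 0.683  -0.0052] size [35.  60.2] long axis 175.4 px [313. 307.]
piece [ 0.5703 -0.0224] size [36.6 73.3] long axis 168.2 px [285. 277.]
time_s: 30.8
eef_pos: [0.6764, -0.0608, 0.0428]
tool_rot: [3.141, -0.065, 0.003]
force: [-0.5, -0.2, 0.4]
grip_width: 0.0336
grasp_force: 25.0
```

Piece A stands where planned. I'll lower the second to contact.

```bash
python3 -m pendant '[[0,0,0,0,0,0.1,0],[0,0,0,0,0,0.05,0],[0,0,0,0,0,0,0],[0,0,0,0,0,0,0]]'
```

```text
time_s: 31.13
eef_pos: [0.6763, -0.0607, 0.04]
tool_rot: [3.141, -0.065, 0.003]
force: [-1.1, 0.2, 5.9]
grip_width: 0.0341
grasp_force: 25.0
```

```bash
python3 -m pendant '[[0,0,0,0,0,0,0.49],[0,0,0,0,0,0,0.49],[0,0,0,0,0,0,0.49],[0,0,0,0,0,-0.5,0.49],[0,0,0,0,0,-1,0.49],[0,0,0,0,0,-1,0.49],[0,0,0,0,0,-1,0.65],[0,0,0,-0.5,1,-1,0.65],[0,0,0,-0.5,1,0,0.65],[0,0,0,-0.5,1,0,0.65]]';python3 -m pendant '[[0,0,0,-0.6,1,0,0.65],[0,0,0,-0.6,1,0,0.65],[0,0,0,-0.6,1,0,0.65],[0,0,0,-0.6,1,0,0.65],[0,0,0,-0.6,1,0,0.65],[0,0,0,-0.6,1,0,0.65],[0,0,0,-0.6,1,0,0.65],[0,0,0,-0.6,1,0,0.65],[0,0,0,-0.6,1,0,0.65],[0,0,0,-0.6,1,0,0.65]]';python3 -m pendant '[[0,0,0,-0.6,1,0,0.65],[0,0,0,-0.5,1,0,0.65],[0,0,0,0,0.5,0,0.65],[0,0,-1,0,0,0,0.65],[0,0,-1,0,0,0,0.65],[0,0,-1,0,0,0,0.65],[0,0,-1,0,0,0,0.65],[0,0,-1,0,0,0,0.65],[0,0,-1,0,0,0,0.65],[0,0,-1,0,0,0,0.65]]';python3 -m pendant '[[0,0,-1,0,0,0,0.65],[0,0,-1,0,0,0,0.65],[0,0,-1,0,0,0,0.65],[0,0,-1,0,0,0,0.65],[0,0,-1,0,0,0,0.65],[0,0,-1,0,0,0,0.65],[0,0,-0.5,0,0,0,0.65],[0,0,0,0,0,0,0.65]]'
python3 - <<'E'
from pc import *
f=pieces(); f=pieces("side"); pieces("side",lo=(.55,-.15),hi=(.75,.1),ztop=.058)
plan(.4913,-.3634,.002,51.6)
E
```

```text
time_s: 31.97
eef_pos: [0.644, -0.1197, 0.1312]
tool_rot: [3.141, -0.063, 0.006]
force: [-0.2, -0.4, -0.7]
grip_width: 0.0571
grasp_force: 0.0
time_s: 32.8
eef_pos: [0.5143, -0.3151, 0.1294]
tool_rot: [3.141, -0.065, 0.001]
force: [1.4, -0.3, 0.9]
grip_width: 0.0571
grasp_force: 0.0
time_s: 33.63
eef_pos: [0.492, -0.3626, 0.1292]
tool_rot: [3.062, 0.703, 0.001]
force: [-0.5, -0.2, -0.3]
grip_width: 0.0568
grasp_force: 0.0
time_s: 34.3
eef_pos: [0.4917, -0.3628, 0.1291]
tool_rot: [2.827, 1.37, 0.001]
force: [-0.1, -0.1, 0.4]
grip_width: 0.0571
grasp_force: 0.0
piece [ 0.4911 -0.3632] size [44.  33.1] long axis 50.8 px [320. 228.]
piece [ 0.4912 -0.3641] size [42.2 33.3] long axis 50.9 px [328. 395.]
piece [ 0.6751 -0.0335] size [90.9 42.2] long axis 88.2 px [378. 256.]
at [ 0.4914 -0.363   0.1289] yaw 51.58 t 34.45 turn units [ 0. -0. -0.] shift units [-0.02  0.01  6.35] F [-1.  -1.  -0.7] w 0.0574
```

```bash
python3 -m pendant '[[0,0,0,0,0,1,0.65],[0,0,0,0,0,1,0.65],[0,0,0,0,0,1,0.65],[0,0,0,0,0,1,0.65],[0,0,0,0,0,1,0.65],[0,0,0,0,0,1,0.65],[0,0,0,0,0,0.25,0.65],[0,0,0,0,0,0,0.3],[0,0,0,0,0,0,0],[0,0,0,0,0,0,0]]';python3 -m pendant '[[0,0,0,0,0,0,0],[0,0,0,0,0,0,0],[0,0,0,0,0,0,0],[0,0,0,0,0,0,0],[0,0,0,0,0,0,0]]';python3 -m pendant '[[0,0,0,0,0,-1,0],[0,0,0,0,0,-1,0],[0,0,0,0,0,-1,0],[0,0,0,0,0,-1,0],[0,0,0,0,0,-1,0],[0,0,0,0,0,-1,0],[0,0,1,0,0,0,0],[0,0,1,0,0,0,0],[0,0,1,0,0,0,0],[0,0,1,0,0,0,0]]';python3 -m pendant '[[0,0,1,0,0,0,0],[0,0,1,0,0,0,0],[0,0,1,0,0,0,0],[0,0,1,0,0,0,0],[0,0,1,0,0,0,0],[0,0,1,0,0,0,0],[0,0,1,0,0,0,0],[0,0,1,0,0,0,0],[0,0,1,0,0,0,0],[0,0,0.5,0,0,0,0]]';python3 -m pendant '[[0,0,0,0.3,-1,0,0],[0,0,0,0.3,-1,0,0],[0,0,0,0.3,-1,0,0],[0,0,0,0.3,-1,0,0],[0,0,0,0.3,-1,0,0],[0,0,0,0.3,-1,0,0],[0,0,0,0.3,-1,0,0],[0,0,0,0.3,-1,0,0],[0,0,0,0.3,-1,0,0],[0,0,0,0.3,-1,0,0]]';python3 -m pendant '[[0,0,0,0.3,-1,0,0],[0,0,0,0.3,-1,0,0],[0,0,0,0.3,-1,0,0],[0,0,0,0.3,-1,0,0],[0,0,0,0.3,-1,0,0],[0,0,0,0.3,-1,0,0],[0,0,0,0.4,-0.9,0,0],[0,0,0,0,0,0,0],[0,0,0,0,0,0,0]]'
python3 - <<'E'
from h import *
plan(.6105,-.0301,.04,-2.4)
E
```

```text
time_s: 35.28
eef_pos: [0.4919, -0.3638, 0.005]
tool_rot: [2.827, 1.367, 0.002]
force: [-0.3, 0.3, 0.3]
grip_width: 0.0404
grasp_force: 0.0
time_s: 35.7
eef_pos: [0.4917, -0.3638, 0.005]
tool_rot: [2.827, 1.367, 0.002]
force: [0.6, 1.4, 6.6]
grip_width: 0.0339
grasp_force: 25.0
time_s: 36.53
eef_pos: [0.4907, -0.3634, 0.1241]
tool_rot: [2.992, 0.955, 0.0]
force: [-0.2, 0.2, -0.1]
grip_width: 0.0337
grasp_force: 25.0
time_s: 37.37
eef_pos: [0.4908, -0.3632, 0.1239]
tool_rot: [3.141, -0.071, 0.0]
force: [0.3, 0.0, -0.9]
grip_width: 0.0334
grasp_force: 25.0
time_s: 38.2
eef_pos: [0.5592, -0.165, 0.1239]
tool_rot: [3.141, -0.065, 0.0]
force: [0.7, -0.4, -0.9]
grip_width: 0.0329
grasp_force: 25.0
time_s: 38.95
eef_pos: [0.6089, -0.0288, 0.1238]
tool_rot: [-3.141, 0.061, -0.0]
force: [1.2, -1.4, -0.8]
grip_width: 0.0333
grasp_force: 25.0
at [ 0.6089 -0.0288  0.1238] yaw -2.24 t 38.95 turn units [-0.   -0.    0.04] shift units [0.09 0.06 4.19] F [ 1.2 -1.4 -0.8] w 0.0333
```

```bash
python3 -m pendant '[[0,0,0,0.1,0,1,0],[0,0,0,0,0,1,0],[0,0,0,0,0,1,0],[0,0,0,0,0,0.6,0],[0,0,0,0,0,0.3,0],[0,0,0,0,0,0.1,0],[0,0,0,0,0,0,0],[0,0,0,0,0,0,0]]';python3 -m pendant '[[0,0,0,0,0,0.1,0],[0,0,0,0,0,0.05,0],[0,0,0,0,0,0,0],[0,0,0,0,0,0,0]]'
```

```text
time_s: 39.62
eef_pos: [0.6115, -0.0302, 0.0446]
tool_rot: [3.141, -0.066, 0.002]
force: [0.7, -1.2, 0.4]
grip_width: 0.0334
grasp_force: 25.0
time_s: 39.95
eef_pos: [0.6112, -0.03, 0.0411]
tool_rot: [3.141, -0.065, 0.001]
force: [0.6, 0.3, 0.1]
grip_width: 0.0339
grasp_force: 25.0
```

```bash
python3 -m pendant '[[0,0,0,0,0,0.06,0],[0,0,0,0,0,0,0],[0,0,0,0,0,0,0]]';python3 -m pendant '[[0,0,0,0,0,0,0.49],[0,0,0,0,0,0,0.49],[0,0,0,0,0,0,0.49],[0,0,0,0,0,-0.5,0.49],[0,0,0,0,0,-1,0.49],[0,0,0,0,0,-1,0.49],[0,0,0,0,0,-1,0.4],[0,0,0,0,0.9,-0.6,0.2],[0,0,0,0,0.9,0,0],[0,0,0,0,0.9,0,0]]';python3 -m pendant '[[0,0,0,0,0.9,0,0],[0,0,0,0,0.9,0,0],[0,0,0,0,0.9,0,0],[0,0,0,0,0.9,0,0],[0,0,0,0,0,0,0],[0,0,0,0,0,0,0]]'
python3 - <<'E'
from pc import *
f=pieces(save="pics/w5.png",lo=(.55,-.15),hi=(.75,.1),ztop=.058); pieces()
f=cams.grab_frame("side");cv2.imwrite("pics/s5.png",cv2.resize(f["image"][160:460,260:500,::-1],(480,600)))
plan(.64,-.155,.05,-2.4)
E
```

```text
time_s: 40.2
eef_pos: [0.6112, -0.03, 0.041]
tool_rot: [3.141, -0.065, 0.001]
force: [-2.8, -0.6, 11.0]
grip_width: 0.0339
grasp_force: 25.0
time_s: 41.03
eef_pos: [0.6094, -0.0843, 0.1234]
tool_rot: [3.141, -0.064, 0.004]
force: [0.2, -0.5, -1.4]
grip_width: 0.0198
grasp_force: 0.0
time_s: 41.53
eef_pos: [0.6054, -0.1567, 0.1218]
tool_rot: [3.141, -0.069, 0.0]
force: [-0.6, 0.6, 0.4]
grip_width: 0.0
grasp_force: 0.0
piece [ 0.6121 -0.0314] size [33.3 44.4] long axis 177.5 px [149. 244.]
piece [ 0.676 -0.006] size [33.4 43.3] long axis 177.5 px [106. 161.]
piece [ 0.6742 -0.0618] size [33.4 43.3] long axis 177.7 px [174. 155.]
at [ 0.6058 -0.1539  0.1216] yaw -2.26 t 41.68 turn units [-0.01 -0.    0.04] shift units [ 1.71 -0.02  3.58] F [ 0.1 -0.6 -0. ] w 0.0008
```

View pics/w5.png

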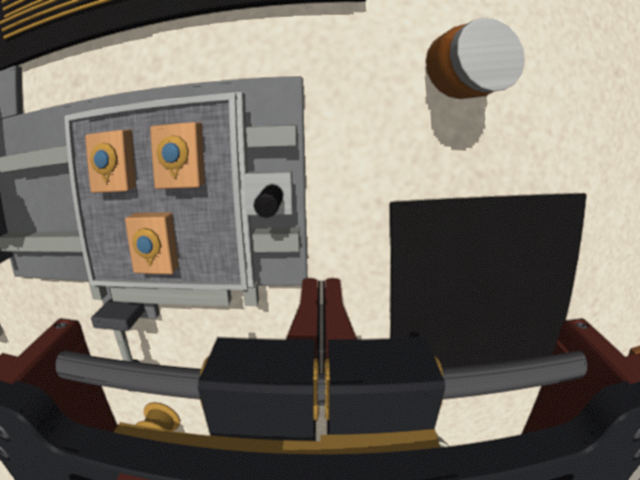

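```bash
python3 -m pendant '[[0,0,0,0.8,-0.75,0,0.44],[0,0,0,0.83,-0.75,0,0.44],[0,0,0,0,0,0,0.44],[0,0,0,0,0,0,0.44],[0,0,0,0,0,0,0.44],[0,0,0,0,0,0.5,0.44],[0,0,0,0,0,0.5,0.44]]' 30
python3 - <<'E'
from h import *
plan(.6397,-.1255,.040,-2.4)
f=cams.grab_frame("wrist");g=f["image"].astype(int).max(2)
m=(g<50).astype(np.uint8);m[300:]=0
n,l,st,ce=cv2.connectedComponentsWithStats(m)
for i in range(1,n):
    if 150<st[i,4]<4000: print(st[i],ce[i].round(),plane(f,*ce[i],.065,True).round(4))
E
```

```text
time_s: 42.27
eef_pos: [0.6391, -0.1282, 0.1012]
tool_rot: [3.14, -0.067, 0.001]
force: [-0.9, -0.0, -0.3]
grip_width: 0.0379
grasp_force: 0.0
at [ 0.6391 -0.1282  0.1012] yaw -2.44 t 42.27 turn units [ 0.01 -0.01 -0.01] shift units [ 0.02 -0.13  3.06] F [-0.9 -0.  -0.3] w 0.0379
[ 23  94   8  51 244] [ 26. 119.] [0.7505 0.0721 0.065 ]
[   0  210   26   90 1114] [  7. 256.] [0.6492 0.1236 0.065 ]
[302 239  26  42 876] [315. 260.] [ 0.6408 -0.1253  0.065 ]
```

Post confirmed at (0.640, −0.125). I'll descend, grip, and push 120 mm towards the camera, gently.

```bash
python3 -m pendant '[[0,0,0,0,-0.12,0.5,0.44],[0,0,0,0,0,1,0.44],[0,0,0,0,0,1,0.44],[0,0,0,0,0,0.55,0.44],[0,0,0,0,0,0,0],[0,0,0,0,0,0,0],[0,0,0,0,0,0,0],[0,0,0,0,0,0,0],[0,0,0,0,0,0,0],[0,0,0,0,0,0,0]]';python3 -m pendant '[[0,0,0,0,-0.1,0,0],[0,0,0,0,-0.15,0,0],[0,0,0,0,-0.2,0,0],[0,0,0,0,-0.25,0,0],[0,0,0,0,-0.3,0,0],[0,0,0,0,-0.3,0,0],[0,0,0,0,-0.3,0,0],[0,0,0,0,-0.3,0,0],[0,0,0,0,-0.3,0,0],[0,0,0,0,-0.3,0,0]]';python3 -m pendant '[[0,0,0,0,-0.3,0,0],[0,0,0,0,-0.3,0,0],[0,0,0,0,-0.3,0,0],[0,0,0,0,-0.3,0,0],[0,0,0,0,-0.3,0,0],[0,0,0,0,-0.3,0,0],[0,0,0,0,-0.3,0,0],[0,0,0,0,-0.3,0,0],[0,0,0,0,-0.25,0,0],[0,0,0,0,-0.2,0,0]]';python3 -m pendant '[[0,0,0,0,-0.2,0,0],[0,0,0,0,-0.15,0,0],[0,0,0,0,-0.15,0,0],[0,0,0,0,-0.15,0,0],[0,0,0,0,-0.1,0,0],[0,0,0,0,-0.1,0,0],[0,0,0,0,0,0,0],[0,0,0,0,0,0,0]]'
```

```text
time_s: 43.15
eef_pos: [0.6401, -0.1244, 0.0414]
tool_rot: [-3.141, 0.065, -0.002]
force: [0.0, 1.0, 2.4]
grip_width: 0.0151
grasp_force: 30.0
time_s: 43.98
eef_pos: [0.6417, -0.0745, 0.0414]
tool_rot: [3.141, -0.065, 0.001]
force: [-1.1, -0.7, 6.9]
grip_width: 0.0153
grasp_force: 30.0
time_s: 44.82
eef_pos: [0.6436, -0.017, 0.0413]
tool_rot: [-3.141, 0.064, 0.001]
force: [-2.2, -1.3, 8.0]
grip_width: 0.0155
grasp_force: 30.0
time_s: 45.48
eef_pos: [0.6439, -0.0045, 0.0413]
tool_rot: [3.137, -0.069, -0.002]
force: [-4.2, -7.7, 9.9]
grip_width: 0.0153
grasp_force: 30.0
```

```bash
python3 -m pendant '[[0,0,0,0,0.1,0,0.4],[0,0,0,0,0,0,0.4],[0,0,0,0,0,0,0.4],[0,0,0,0,0,0,0.4],[0,0,0,0,0,-0.5,0.4],[0,0,0,0,0,-1,0.4],[0,0,0,0,0,-1,0.6],[0,0,0,0,0,-1,0.6],[0,0,0,-1,0,0,0.6],[0,0,0,-1,-0.2,0,0.6]]';python3 -m pendant '[[0,0,0,-1,-0.2,0,0.6],[0,0,0,-1,-0.2,0,0.6],[0,0,0,-1,-0.2,0,0.6],[0,0,0,-1,-0.2,0,0.6],[0,0,0,-1,-0.2,0,0.6],[0,0,0,-1,-0.2,0,0.6],[0,0,0,-0.7,-0.2,0,0.6],[0,0,0,0,0,0,0.6]]'
python3 - <<'E'
from pc import *
pieces("side",lo=(.55,-.15),hi=(.75,.2),ztop=.058)
plan(.4705,.0345,.007,-2.4)
E
```

```text
time_s: 46.32
eef_pos: [0.6062, 0.0024, 0.1126]
tool_rot: [-3.141, 0.067, -0.007]
force: [-1.4, -0.9, -1.3]
grip_width: 0.0526
grasp_force: 0.0
time_s: 46.98
eef_pos: [0.4693, 0.0373, 0.1109]
tool_rot: [3.141, -0.061, -0.002]
force: [-0.8, 0.4, -0.2]
grip_width: 0.053
grasp_force: 0.0
piece [0.647  0.0866] size [ 84.7 105.4] long axis 177.8 px [359. 221.]
at [0.4713 0.0369 0.1111] yaw -2.28 t 47.03 turn units [ 0.   -0.    0.03] shift units [-0.03  0.12  5.21] F [ 0.6 -0.5 -0.4] w 0.0527
```

```bash
python3 -m pendant '[[0,0,0,0,0.12,1,0.6],[0,0,0,0,0,1,0.6],[0,0,0,0,0,1,0.6],[0,0,0,0,0,1,0.6],[0,0,0,0,0,1,0.6],[0,0,0,0,0,0.2,0.6],[0,0,0,0,0,0,0.6],[0,0,0,0,0,0,0],[0,0,0,0,0,0,0],[0,0,0,0,0,0,0]]' 40;python3 -m pendant '[[0,0,0,0,0,0,0],[0,0,0,0,0,0,0],[0,0,0,0,0,0,0],[0,0,0,0,0,0,0]]';python3 -m pendant '[[0,0,0,0.2,0,0,0],[0,0,0,0.2,0,0,0],[0,0,0,0.2,0,0,0],[0,0,0,0.2,0,0,0],[0,0,0,0.2,0,0,0],[0,0,0,0.2,0,0,0],[0,0,0,0.2,0,0,0],[0,0,0,0.1,0,0,0],[0,0,0,0,0,0,0],[0,0,0,0,0,0,0]]';python3 -m pendant '[[0,0,0,0.1,0,0,0],[0,0,0,0.1,0,0,0],[0,0,0,0,0,0,0],[0,0,0,0,0,0,0]]'
```

```text
time_s: 47.87
eef_pos: [0.473, 0.0339, 0.0076]
tool_rot: [-3.141, 0.065, -0.004]
force: [0.6, -0.6, 0.5]
grip_width: 0.0363
grasp_force: 0.0
time_s: 48.2
eef_pos: [0.4728, 0.035, 0.0073]
tool_rot: [-3.14, 0.064, -0.003]
force: [-0.4, 3.9, 6.9]
grip_width: 0.0253
grasp_force: 40.0
time_s: 49.03
eef_pos: [0.5028, 0.034, 0.0073]
tool_rot: [-3.14, 0.063, -0.003]
force: [-0.7, 5.1, 5.8]
grip_width: 0.025
grasp_force: 40.0
time_s: 49.37
eef_pos: [0.5027, 0.034, 0.0071]
tool_rot: [-3.141, 0.062, 0.008]
force: [-11.5, 5.1, 19.5]
grip_width: 0.0255
grasp_force: 40.0
```

```bash
python3 -m pendant '[[0,0,0,-0.1,0,0,0.6],[0,0,0,0,0,0,0.6],[0,0,0,0,0,0,0.6],[0,0,0,0,0,0,0.6],[0,0,0,0,0,0,0.6],[0,0,0,0,0,-1,0.6],[0,0,0,0,0,-1,0.6],[0,0,0,0,0,-1,0.6],[0,0,0,0,0,-1,0.6],[0,0,0,0,0,-1,0.6]]';python3 -m pendant '[[0,0,0,0,-1,-1,0.5],[0,0,0,0,-1,-1,0.5],[0,0,0,0,-1,-1,0.5],[0,0,0,-0.2,-1,0,0.5],[0,0,0,-0.2,-1,0,0.5],[0,0,0,-0.2,-1,0,0.5],[0,0,0,-0.2,-1,0,0.5],[0,0,0,-0.2,-1,0,0.5],[0,0,0,-0.2,-1,0,0.5],[0,0,0,-0.2,-1,0,0.5]]';python3 -m pendant '[[0,0,-0.7,0,-1,0,0.5],[0,0,-0.7,0,-1,0,0.5],[0,0,-0.7,0,-1,0,0.5],[0,0,0,0,-1,0,0.5],[0,0,0,0,0,0,0.5],[0,0,0,0,0,0,0.5]]'
python3 - <<'E'
from h import *
import pickle
plan(.5,.33,.13,6.1)
for n in("wrist","side"):
    f=cams.grab_frame(n)
    if n=="wrist": cv2.imwrite("pics/w6.png",f["image"][...,::-1]);pickle.dump(f,open("w6.pkl","wb"))
    if n=="side": cv2.imwrite("pics/s6.png",cv2.resize(f["image"][140:320,260:500,::-1],(800,600)))
E
```

```text
time_s: 50.2
eef_pos: [0.5038, 0.0322, 0.1073]
tool_rot: [3.141, -0.066, -0.0]
force: [0.8, -0.1, -1.1]
grip_width: 0.053
grasp_force: 0.0
time_s: 51.03
eef_pos: [0.4841, 0.2341, 0.1663]
tool_rot: [3.141, -0.066, -0.0]
force: [-0.1, -0.7, -0.9]
grip_width: 0.0438
grasp_force: 0.0
time_s: 51.53
eef_pos: [0.4813, 0.3149, 0.1662]
tool_rot: [-3.137, -0.171, 0.001]
force: [0.4, 0.2, 0.4]
grip_width: 0.0442
grasp_force: 0.0
at [0.4813 0.3149 0.1662] yaw 6.25 t 51.53 turn units [-0.01  0.01  0.04] shift units [ 1.01 -0.65  1.81] F [0.4 0.2 0.4] w 0.0442
```

View pics/w6.png

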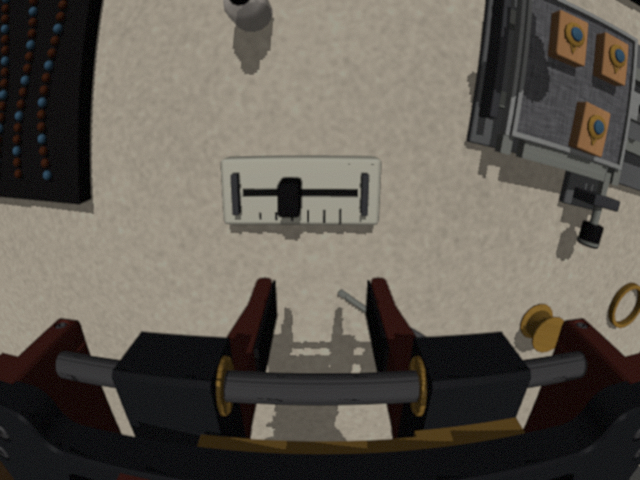

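View pics/s6.png

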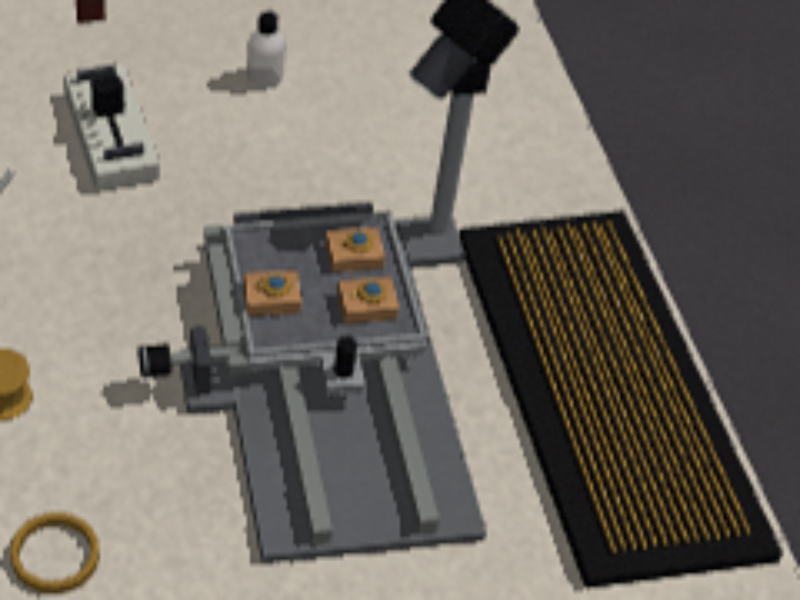

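Run:
```python
from h import *
import pickle
f=pickle.load(open("w6.pkl","rb"));print(f["position"])
g=f["image"].astype(int).max(2)
y,x=np.where(g[170:225,265:312]<40);x+=265;y+=170
print(x.min(),x.max(),y.min(),y.max())
for q in((277,204),(301,204),(289,189),(289,216)): print(q,plane(f,*q,.06,True).round(4))
for q in((289,178),(236,195),(365,195)): print(q,plane(f,*q,.032,True).round(4))
plan(.50,.36,.032,6.1)
```

```text
[0.56574063 0.32335708 0.33854178]
265 311 178 218
(277, 204) [0.4976 0.3502 0.06  ]
(301, 204) [0.4996 0.3317 0.06  ]
(289, 189) [0.5103 0.342  0.06  ]
(289, 216) [0.4891 0.3401 0.06  ]
(289, 178) [0.5141 0.3447 0.032 ]
(236, 195) [0.4951 0.3889 0.032 ]
(365, 195) [0.5067 0.2796 0.032 ]
at [0.482  0.3125 0.1661] yaw 6.03 t 51.63 turn units [ 0.01  0.01 -0.02] shift units [ 1.15 -2.26  6.71] F [-0.2 -0.6  0.3] w 0.0436
```

```bash
python3 -m pendant '[[0,0,0,0.55,-0.66,0,0.5],[0,0,0,0.5,-0.66,0,0.5],[0,0,0,0,0,1,0.5],[0,0,0,0,0,1,0.5],[0,0,0,0,0,1,0.5],[0,0,0,0,0,1,0.5],[0,0,0,0,0,1,0.5],[0,0,0,0,0,1,0.5],[0,0,0,0,0,0.6,0.5],[0,0,0,0,0,0,0.3]]' 20;python3 -m pendant '[[0,0,0,0,0,0,0],[0,0,0,0,0,0,0],[0,0,0,0,0,0,0],[0,0,0,0,0,0,0],[0,0,0,0,0,0,0],[0,0,0,0,0,0,0]]';python3 -m pendant '[[0,0,0,0,0.2,0,0],[0,0,0,0,0.3,0,0],[0,0,0,0,0.3,0,0],[0,0,0,0,0.3,0,0],[0,0,0,0,0.3,0,0],[0,0,0,0,0.3,0,0],[0,0,0,0,0.2,0,0],[0,0,0,0,0,0,0],[0,0,0,0,0,0,0]]'
```

```text
time_s: 52.47
eef_pos: [0.4988, 0.3394, 0.0319]
tool_rot: [3.134, 0.163, -0.006]
force: [0.0, -0.3, 0.2]
grip_width: 0.04
grasp_force: 0.0
time_s: 52.97
eef_pos: [0.5007, 0.3424, 0.0358]
tool_rot: [-3.136, -0.165, -0.003]
force: [0.8, -1.5, 6.6]
grip_width: 0.018
grasp_force: 20.0
time_s: 53.72
eef_pos: [0.5047, 0.3037, 0.0358]
tool_rot: [-3.137, -0.164, -0.003]
force: [-1.1, -1.6, 10.0]
grip_width: 0.0177
grasp_force: 20.0
```

```bash
python3 -m pendant '[[0,0,0,0,0.15,0,0],[0,0,0,0,0.1,0,0],[0,0,0,0,0,0,0],[0,0,0,0,0,0,0]]';python3 -m pendant '[[0,0,0,0,0.1,0,0],[0,0,0,0,0.1,0,0],[0,0,0,0,0,0,0],[0,0,0,0,0,0,0]]'
```

```text
time_s: 54.05
eef_pos: [0.505, 0.301, 0.0358]
tool_rot: [-3.134, -0.166, -0.004]
force: [-0.7, 3.7, 7.8]
grip_width: 0.0178
grasp_force: 20.0
time_s: 54.38
eef_pos: [0.505, 0.3008, 0.0358]
tool_rot: [-3.128, -0.169, -0.005]
force: [0.4, 11.5, 0.4]
grip_width: 0.018
grasp_force: 20.0
```

```bash
python3 -m pendant '[[0,0,0,0,0,0,0.45],[0,0,0,0,0,0,0.45],[0,0,0,0,0,0,0.45],[0,0,0,0,0,0,0.45],[0,0,0,0,0,0,0.45],[0,0,0,0,0,-1,0.45],[0,0,0,0,0,-1,0.45],[0,0,0,0,0,-1,0.45],[0,0,0,0,0,-1,0.45],[0,0,0,0,0,-1,0.45]]';python3 -m pendant '[[0,0,0,-0.5,0.5,-1,0.45],[0,0,0,-0.5,0.5,-0.5,0.45],[0,0,0,0,0,0,0.45],[0,0,0,0,0,0,0.45]]'
python3 - <<'E'
from pc import *
f=pieces(lo=(.55,-.15),hi=(.8,.25),ztop=.058,save="pics/w7.png"); pieces("side",lo=(.55,-.15),hi=(.8,.25),ztop=.058)
f2=cams.grab_frame("scene");cv2.imwrite("pics/sc7.png",f2["image"][...,::-1])
E
```

```text
time_s: 55.22
eef_pos: [0.5044, 0.2943, 0.135]
tool_rot: [3.136, 0.164, -0.001]
force: [0.9, -1.1, -0.4]
grip_width: 0.0395
grasp_force: 0.0
time_s: 55.55
eef_pos: [0.4871, 0.2723, 0.1647]
tool_rot: [3.137, 0.163, 0.001]
force: [-0.7, 0.6, -0.5]
grip_width: 0.0397
grasp_force: 0.0
piece [0.6791 0.0854] size [84.3 41.6] long axis 88.2 px [368. 221.]
```

View pics/w7.png

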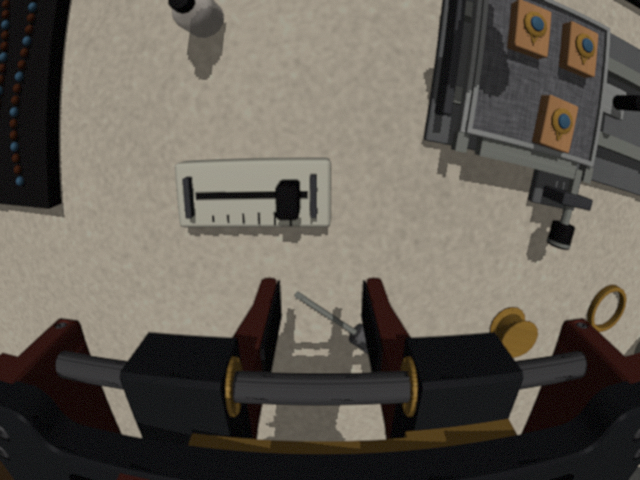

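View pics/sc7.png

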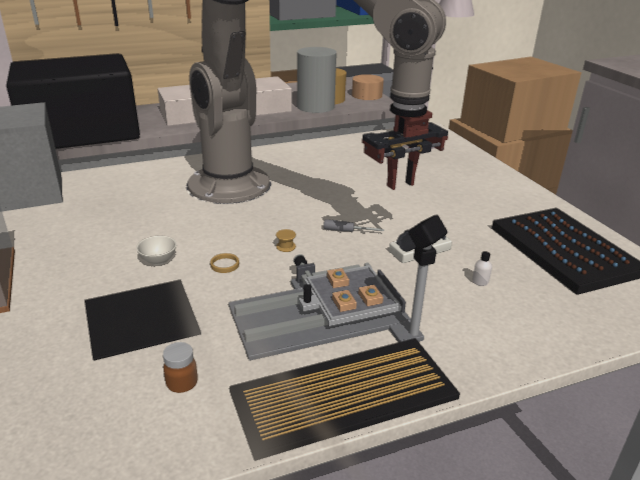

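```bash
python3 -c "
from cell import ticket
print(ticket.finish_job())"
```

```text
the job is handed in; nothing more can be done
None
```

The job is done and handed in: all three pieces that were present stand in the tray, the carrier is locked at the camera station, the dimmer is at its full stop, and the other things on the bench look undisturbed in the final pictures.

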